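# Stow dropper bottles in a shuttered transit carrier and latch the keeper

### The arm

A 6-joint arm with a two-finger parallel gripper is mounted at the origin on a cart in front of the work surface, level with it; the furniture and walls round the work are solid. World frame = base frame: x ahead of the robot, y to its left, z up, the work surface at z = 0. Lengths are in m, angles in rad, forces in N, time in s.
With the tool pointing down it reaches from about 0.325 to 0.775 m from the base axis. Payload 5.5 kg.
Tool frame: the origin (TCP) lies between the finger pads; the fingertips stand 17 mm ahead of it and the grasp point (between the pads) lies 2 mm behind it; z points along the fingers, y is the direction in which the jaws open and shut (so a half turn about z gives the same grasp; the last joint's range is limited). The gripper opens to 88 mm and grips with 3 to 60 N. Pads are 20 mm wide; open, the fingers measure 115 mm over their backs; the gripper's body (75 mm by 178 mm) begins 61 mm behind the grasp point.
Start: joints at [1.065, 0.091, 1.231, -0, 1.82, -0.057], TCP at [0.26, 0.541, 0.24] pointing down, gripper open.
Joint ranges: [-2.87, 2.87], [-0.86, 2.18], [0.17, 2.46], [-1.51, 4.65], [0.06, 2.69], [-2.65, 2.65]. Speed limits (rad/s): [2.57, 2.57, 3.01, 3.14, 3.14, 3.14].

### API

Orientations are given as a unit quaternion [x, y, z, w].
In Python, from plant import monitor, snapshot, calibration, job gives the robot as it stands.
- The arm moves only by the shell command python3 -m pendant 'ROWS' [FORCE]. ROWS is JSON, a list that holds one entry, the list of rows, each a list of 7 numbers: the closure, from 0 (fully open) to 1 (shut), then the shift along the world's x, y, z in mm, then the turn, a rotation vector about the world's x, y, z in rad. In form: [[[hand, tx, ty, tz, ax, ay, az], ...]]. A call has 1 to 20 rows; each row shifts and turns the pose as measured when the row begins; what a row does not reach is not made up. A row lasts 1/12 s, in which the tool goes at most 41.7 mm and 7.16 degrees, less where a joint would pass 70% of its speed; a pose out of reach is approached as far as the arm can. A call with a gripper value outside its range is refused whole. The fingers move at their own pace and stop on an object; FORCE is the grip in N (left out, the last holds). Time passes only in rows, so rows that do not move let the fingers close. It gives the time, the measured TCP pose, the force and the opening at its end, in the units of the state.
- monitor.get_state(): the state, without advancing time (a new reading comes with each control period).
- snapshot(name): name is "scene" or "top" or "wrist"; returns the picture (384x512x3 uint8, red, green, blue); there is no depth.
- calibration(name): a dict with "K" (3x3 intrinsics, pixels), "k1" (the pictures are not rectified: a ray, as slopes to the right and down, at radius r is drawn at 1 + k1 r^2 times it, then the intrinsics apply), "pose" (4x4, takes a point from camera to world coordinates). Camera axes: x right, y down, z forward; pixel columns grow to the right and rows downward; lengths in m; the calibration is good to about 2 mm. A picture is of the moment at which its call begins: read the wrist's pose just before it. calibration takes no time and is no camera call; for the wrist camera it gives the pose at the moment of the call.
- job.finish_job(): hands the job in, once; it reports no verdict.
The state is a dict: "time": time; "q": joint angles; "dq": joint speeds; "joint_efforts": joint torques, N m; "ee_pos": TCP position; "eef_rot": TCP orientation; "ft_force": force on the tool from outside, world axes, zero at the start; "moment": the same for the moment, N m; "finger_gap": finger opening in m.
Only numpy, scipy, OpenCV 4.12 (cv2) and the standard library are available. Lean on these libraries where they do the work, as an engineer would, in place of code of your own. Each camera call takes 0.05 s, during which the arm holds its last target.

### The job

Swing the carrier's wire keeper frame up and back, then pack all the amber dropper bottles from the wooden rack into the grey carrier, one to a well, upright and right down on the well floor; some wells already hold a small vial hidden under their sprung shutter, so feel gently for the free ones by pressing on the shutters. When all the bottles are in, swing the keeper over them and press its front bar down until it snaps home under the spring catch. Leave the spectacles and the eraser where they lie.

Things in the scene. Friction and masses are not known exactly. Their poses are not given: they have to be found in the camera images.
- carrier: grey transit carrier, held fast on the worktop; block 144 (x) x 276 (y) x 62 mm high. Origin under its centre, on the worktop; x points to the keeper's hinge side, away from the robot, z up. The cover has 8 openings 42 (x) x 40 (y) mm centred at x = -31, +31 and y = -93, -31, +31, +93 mm: straight wells with floors 6 mm above the worktop. A bottle in a free well stands with its collar above the cover, top at 108 mm
- well_00 (a point): centre of the first well's opening, level with the cover's top (z = 62 mm in the carrier's frame), at x = -31, y = -93 mm. A black sprung shutter, top face 2 mm lower, closes each opening; hinged on its +x edge, it swings down into the well under less than 0.5 N and then lies, taking 4 mm, against the +x wall
- well_01 (a point): likewise, well at x = -31, y = -31 mm. Any 2 or 3 of the 8 wells already hold a 51 mm tall, 20 mm thick vial that is not tracked and ends just under the shutter (it may lean a little): there the shutter gives only a few mm, in a free well it swings right down
- well_02 (a point): likewise, well at x = -31, y = 31 mm
- well_03 (a point): likewise, well at x = -31, y = 93 mm
- well_10 (a point): likewise, well at x = 31, y = -93 mm
- well_11 (a point): likewise, well at x = 31, y = -31 mm
- well_12 (a point): likewise, well at x = 31, y = 31 mm
- well_13 (a point): likewise, well at x = 31, y = 93 mm
- keeper (a joint): angle (rad) of the wire keeper frame, hinged along the carrier's y axis: 0 = closed, level over the bottle heads; grows as it opens up and back, to 2.3; starts unlatched at 0.2 to 0.6, in the way of the wells; clear of them from 1.9. Stiff hinge (0.3 N m), stays where left. 7 mm arms at y = -147, +147 mm, 7 mm front bar along y 168 mm from the hinge, 6 mm cross bars 49 and 111 mm from it
- keeper_grip (a point): centre of the 12 mm thick, 60 mm long black rubber sleeve on the keeper's front bar, to the -y side of the middle; with the keeper at angle a it lies in the carrier's frame at x = 80 - 168 cos a, y = -70, z = 115 + 168 sin a mm. The point turns with the keeper
- keeper_hinge (a point): middle of the keeper's hinge axis, in the carrier's frame x = 80, y = 0, z = 115 mm; axis along the carrier's y
- catch (a joint): angle (rad) of the spring catch, a 20 mm wide steel pawl amid the carrier's front (-x) side, up to 142 mm high: 0 = upright at rest, grows as it is pushed outward (-x). The front bar rides down its ramp, pushes it out by up to 0.1 rad and it springs back over the bar as the keeper reaches 0; this takes 4 to 10 N on the bar
- bottle_0: amber glass dropper bottle, 102 mm tall, standing in the rack at the start (any of the 5 may be absent); origin at the centre of its underside, z along its axis. Body 32 mm in diameter to a shoulder at 62 mm; rigid black collar 24 mm in diameter from 64 to 77 mm, the place to grip; rubber bulb 12 mm thick up to 102 mm. 55 to 100 g
- bottle_1: another such bottle (or absent); origin and axes as bottle_0
- bottle_2: another such bottle (or absent); origin and axes as bottle_0
- bottle_3: another such bottle (or absent); origin and axes as bottle_0
- bottle_4: another such bottle (or absent); origin and axes as bottle_0
- spectacles: spectacles, a bystander; origin under the centre
- eraser: white rubber eraser in a blue sleeve, 42 x 20 x 12 mm, a bystander; origin under its centre
- microscope: tall white stereo microscope, fixed at the right; keep the arm clear of it. Origin under its base; it takes up about x 0.48 to 0.80 m, y -0.62 to -0.33 m and is over 0.4 m high
- magnifier_lamp: magnifier lamp, fixed behind the bottles; keep clear of it. Origin under its round base; its lens head hangs at about x 0.58 to 0.72 m, y -0.35 to -0.18 m, up to 0.35 m high
- rack: loose wooden bottle rack, 130 (x) x 190 (y) x 44 mm high, 0.9 kg; origin under its centre. 2 x 3 pockets, 35 mm square, 60 mm apart, centred at x = -30, +30 and y = -60, 0, +60 mm, with floors 8 mm above the worktop; one bottle stands in each of 4 or 5 of them at the start. A bottle may lean a little in its pocket. The rack may stay anywhere
Things that resemble listed ones, but are neither listed nor needed, are in the scene too. What is shaped like the bottle_4 but yellow is not meant.

How it is judged:
On the way, in this order (a step that is already met when the one before it is completed fails the run):
1. the keeper is swung up and back, clear of the wells (value of joint keeper above 1.5 rad), for 0.2 s.
2. every bottle stands upright on the floor of a well (x of bottle_0 in the frame of carrier between -0.06 and 0.06 m and y of bottle_0 in the frame of carrier between -0.122 and 0.122 m and z of each of bottle_0, bottle_1, bottle_2, bottle_3, bottle_4 in the frame of carrier below 0.013 m and angle between each of bottle_0, bottle_1, bottle_2, bottle_3, bottle_4's own z axis and vertical below 0.2 rad and x of bottle_1 in the frame of carrier between -0.06 and 0.06 m and y of bottle_1 in the frame of carrier between -0.122 and 0.122 m and x of bottle_2 in the frame of carrier between -0.06 and 0.06 m and y of bottle_2 in the frame of carrier between -0.122 and 0.122 m and x of bottle_3 in the frame of carrier between -0.06 and 0.06 m and y of bottle_3 in the frame of carrier between -0.122 and 0.122 m and x of bottle_4 in the frame of carrier between -0.06 and 0.06 m and y of bottle_4 in the frame of carrier between -0.122 and 0.122 m), for 0.2 s.
3. the keeper lies closed under the spring catch (value of joint keeper below 0.035 rad and value of joint catch below 0.06 rad), for 0.2 s.
At the end, for the whole second after the job is handed in: every bottle stands in a well of the carrier with its foot within 7 mm of the well floor, tilted less than 0.2 rad and at rest; the keeper is within 0.035 rad of closed and the catch within 0.06 rad of its rest over the bar (all of step 2 and all of step 3 and linear speed of each of bottle_0, bottle_1, bottle_2, bottle_3, bottle_4 below 0.02 m/s); the robot touches nothing.
It fails at once if a bottle is pressed against the carrier, its shutters or its keeper with more than 50 N (contact force between any of bottle_0, bottle_1, bottle_2, bottle_3, bottle_4 and carrier above 50 N).
It fails at once if a bystander on the table is shifted by more than 3 cm (distance of any of spectacles, eraser from where it was at the start of the episode above 0.03 m).
Of old_vial_0, old_vial_1, old_vial_2 only 2 to 3 are there at a start; the rules pass over those that are not, and their reading is None.
Of bottle_0, bottle_1, bottle_2, bottle_3, bottle_4 only 4 to 5 are there at a start; the rules pass over those that are not, and their reading is None.
At some moment in a run one of rack may be knocked a few centimetres aside while the robot is not near it.
It also fails if it takes over 208 s, if anything falls off the work surface, if the arm or the gripper's body presses on something with over 40 N, if the wrist force passes 120 N, or if a joint passes its speed limit or range.

## Working session

There is one attempt and no reset: what is moved stays moved. The work goes in short steps, Python scripts to look and compute and a shell command to move; the robot and the scene stay as the last step left them, time stands still between calls to the robot, and variables do not carry over. Pictures are saved under pics/ and viewed, and the job is handed in when it is done.

```bash
ls; mkdir -p pics; cat > h.py <<'E'
import numpy as np, cv2
from plant import monitor, snapshot, calibration, job
def cam(n):
    c=calibration(n); return np.array(c["K"]),float(c["k1"]),np.array(c["pose"])
def ray(n,u,v,c=None):
    K,k1,T=c or cam(n)
    xd=np.linalg.solve(K,[u,v,1.])[:2]; x=xd.copy()
    for _ in range(30): x=xd/(1+k1*(x@x))
    return T[:3,3],T[:3,:3]@np.array([x[0],x[1],1.])
def onz(n,u,v,z,c=None):
    o,d=ray(n,u,v,c); return o+d*(z-o[2])/d[2]
def proj(n,P,c=None):
    K,k1,T=c or cam(n); p=T[:3,:3].T@(np.array(P)-T[:3,3]); x=p[:2]/p[2]; x=x*(1+k1*(x@x)); return (K@[x[0],x[1],1])[:2]
def tri(*rs):
    A=np.zeros((3,3));b=np.zeros(3)
    for o,d in rs:
        d=d/np.linalg.norm(d);M=np.eye(3)-np.outer(d,d);A+=M;b+=M@o
    return np.linalg.solve(A,b)
def save(img,f,box=None,s=1):
    if box: u0,v0,u1,v1=box; img=img[v0:v1,u0:u1]
    img=cv2.resize(img,None,fx=s,fy=s,interpolation=cv2.INTER_CUBIC)
    cv2.imwrite(f,img[:,:,::-1])
E
python3 - <<'E'
from h import *
for n in ["scene","top","wrist"]:
    c=cam(n); im=snapshot(n); save(im,f"pics/{n}0.png",s=1.5); np.save(f"pics/{n}0.npy",im); print(n,c)
print(monitor.get_state())
E
```

```text
pics
scene (array([[440.29963835,   0.        , 259.04478782],
       [  0.        , 440.29963835, 196.12498954],
       [  0.        ,   0.        ,   1.        ]]), -0.08536187013221062, array([[ 0.56236753, -0.44910267,  0.69429789, -0.29044746],
       [-0.82659035, -0.32782974,  0.45746699, -0.71831797],
       [ 0.02216185, -0.83116452, -0.55558473,  0.78165125],
       [ 0.        ,  0.        ,  0.        ,  1.        ]]))
top (array([[354.54425946,   0.        , 255.18320263],
       [  0.        , 354.54425946, 194.34991531],
       [  0.        ,   0.        ,   1.        ]]), 0.014789973009614044, array([[-0.01175813, -0.98774256,  0.15564825,  0.36148125],
       [-0.99962861,  0.01543835,  0.02245669, -0.16223992],
       [-0.02458438, -0.15532639, -0.98755725,  1.24009337],
       [ 0.        ,  0.        ,  0.        ,  1.        ]]))
wrist (array([[345.23859546,   0.        , 255.75901632],
       [  0.        , 345.23859546, 188.57885257],
       [  0.        ,   0.        ,   1.        ]]), -0.039164057383917664, array([[ 0.43417628,  0.87065788,  0.23118351,  0.19
[... 186 characters left out ...]
   ]]))
{'time': 0.15, 'q': array([ 1.06529154e+00,  9.16910189e-02,  1.23160672e+00, -3.38703683e-05,
        1.81981263e+00, -5.67015969e-02]), 'dq': array([ 2.38383466e-03, -9.32022619e-04, -3.01309252e-03,  7.44295682e-05,
       -4.12989435e-03, -4.57705641e-04]), 'joint_efforts': array([ 1.28466483e-03, -4.47050750e+01, -4.06905484e+01,  6.98539079e-02,
        2.75369390e-02, -8.17499949e-05]), 'ee_pos': array([0.26024574, 0.54039524, 0.238765  ]), 'eef_rot': array([ 2.22526991e-01,  9.74926234e-01, -7.33624511e-04, -1.94746791e-04]), 'ft_force': array([ 0.05428005, -0.09657047,  0.41038081]), 'moment': array([-0.01994966, -0.00400267,  0.00082969]), 'finger_gap': 0.08763206186425501}
```

View pics/scene0.png

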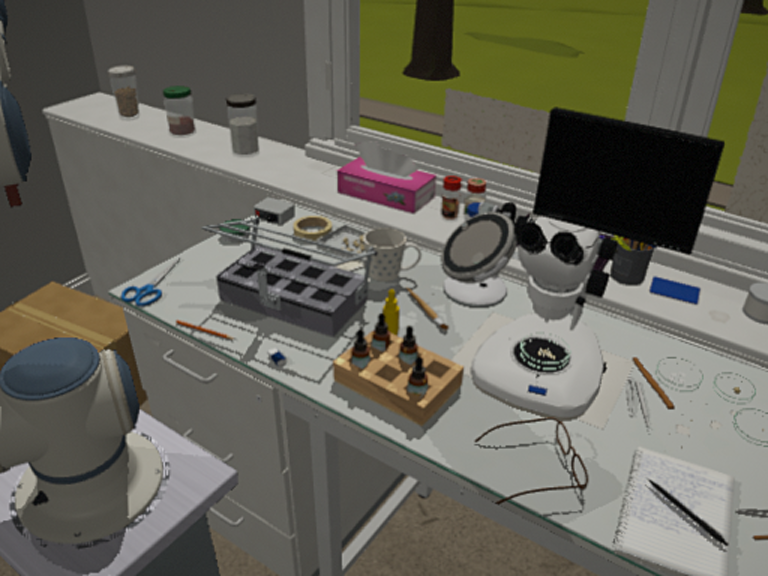

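View pics/top0.png

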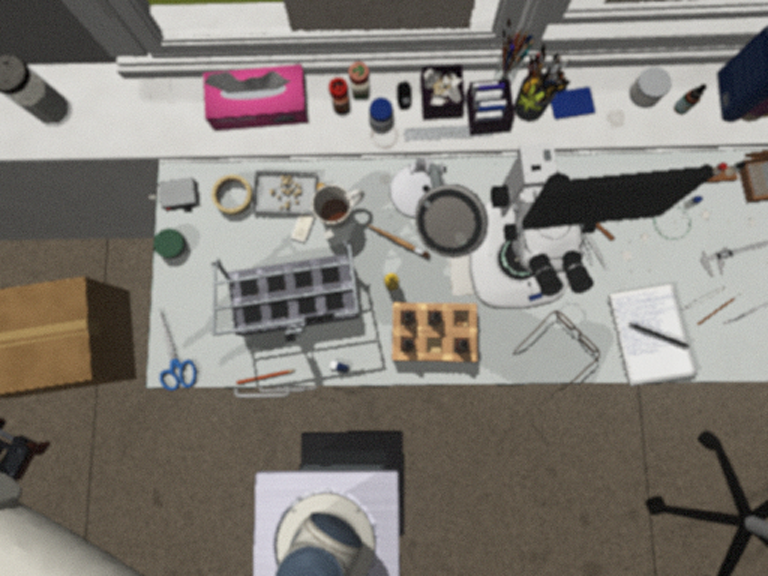

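View pics/wrist0.png

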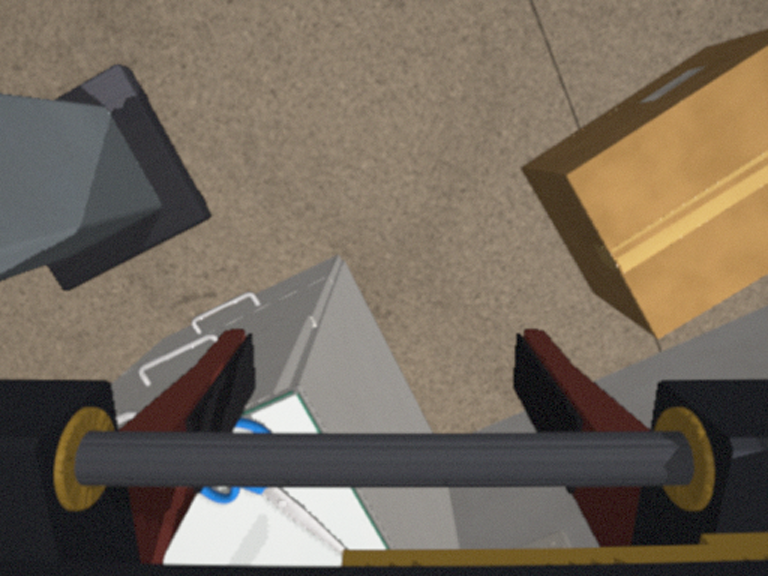

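```bash
python3 - <<'E'
from h import *
a=np.load("pics/top0.npy"); save(a,"pics/top0c.png",(130,150,270,270),5)
save(a,"pics/top0r.png",(240,170,420,270),4)
b=np.load("pics/scene0.npy"); save(b,"pics/scene0c.png",(130,140,260,230),6);save(b,"pics/scene0r.png",(210,180,320,290),5)
E
```

```text
(no output)
```

View pics/top0c.png

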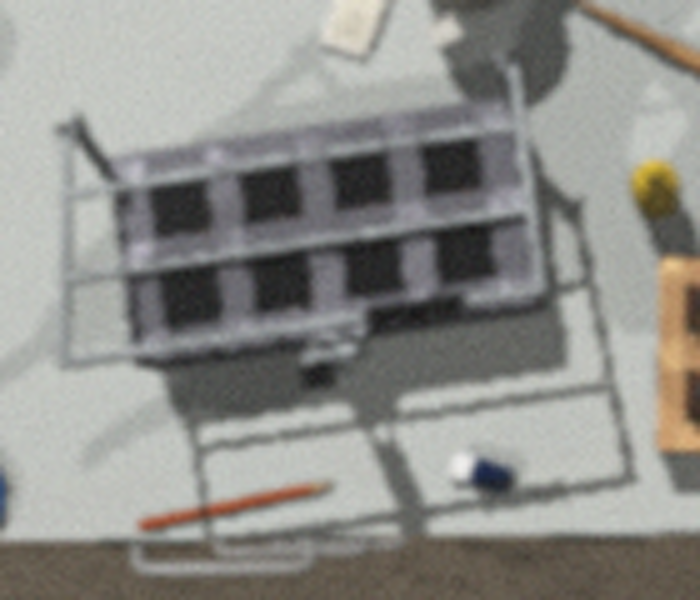

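View pics/scene0c.png

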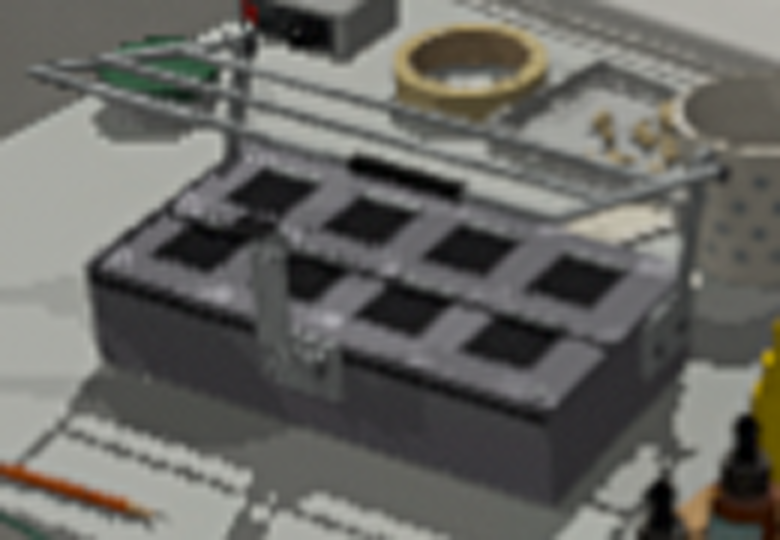

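View pics/top0r.png

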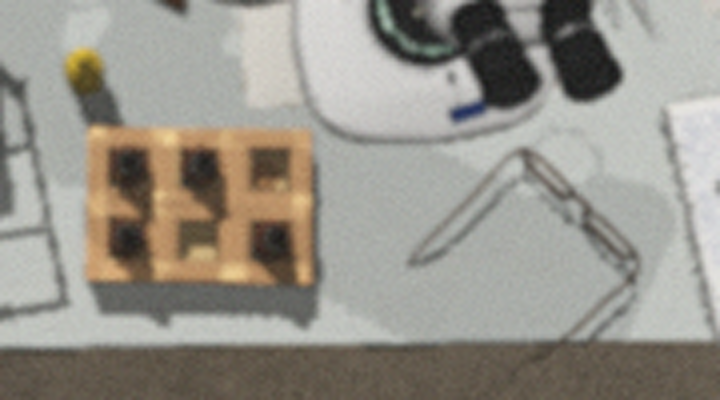

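View pics/scene0r.png

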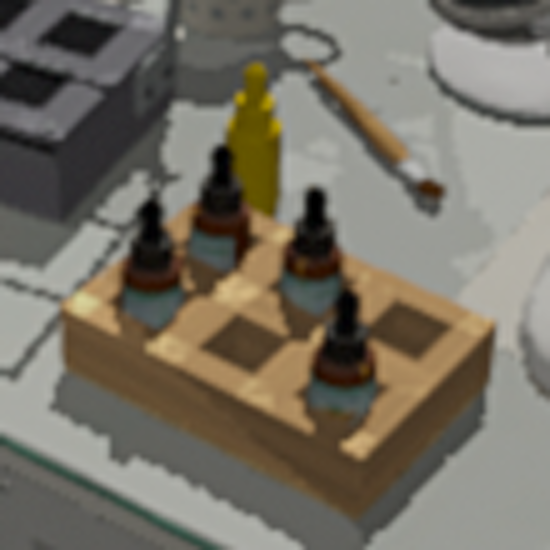

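```bash
cat >> h.py <<'E'
W=np.array([[x,y] for x in(-.031,.031) for y in(-.093,-.031,.031,.093)])
def fit2(A,B):
    A=np.array(A);B=np.array(B);a=A-A.mean(0);b=B-B.mean(0)
    th=np.arctan2((a[:,0]*b[:,1]-a[:,1]*b[:,0]).sum(),(a*b).sum())
    R=np.array([[np.cos(th),-np.sin(th)],[np.sin(th),np.cos(th)]]);t=B.mean(0)-R@A.mean(0)
    return th,R,t,np.linalg.norm(A@R.T+t-B,axis=1)
E
python3 - <<'E'
from h import *
for n,box,zz in (("top",(150,165,240,225),.06),("scene",(140,160,250,215),.06)):
    a=np.load(f"pics/{n}0.npy"); g=cv2.cvtColor(a,cv2.COLOR_RGB2GRAY)
    u0,v0,u1,v1=box; m=(g[v0:v1,u0:u1]<42).astype(np.uint8)
    save(np.repeat(m[:,:,None]*255,3,2),f"pics/m_{n}.png",s=6)
    k,l,st,ce=cv2.connectedComponentsWithStats(m)
    for i in range(1,k):
        if st[i,4]>25:
            p=ce[i]+[u0,v0]; print(n,p.round(1),st[i],onz(n,*p,zz)[:2].round(4))
E
```

```text
top [219.4 182.6] [65 14 10  9 51] [ 0.5898 -0.0143]
top [201.5 185.6] [47 17 10  9 48] [0.5804 0.0464]
top [183.8 188.6] [30 19  9 10 43] [0.5711 0.1066]
top [222.3 199.6] [68 30 10 11 69] [ 0.5313 -0.0244]
top [203.8 202.7] [49 33 10 10 73] [0.5218 0.0379]
top [185.7 205.3] [31 36 10 11 61] [0.5136 0.0993]
top [167.7 208.3] [13 39 10 10 51] [0.5046 0.1596]
top [212.  212.5] [55 45 16  6 45] [0.4883 0.0101]
scene [197.  169.2] [48  6 19  7 47] [0.6226 0.1261]
scene [174.7 171.7] [29  9 13  7 55] [0.5683 0.1732]
scene [191.  176.5] [44 13 14  7 58] [0.5771 0.1116]
scene [165.1 179.9] [16 16 20  9 88] [0.5144 0.1631]
scene [208.  181.3] [61 18 15  8 65] [0.5864 0.05  ]
scene [181.3 185.6] [38 22 10  8 52] [0.5195 0.0999]
scene [225.6 186.4] [79 23 14  8 68] [ 0.5952 -0.012 ]
scene [157.8 190. ] [ 5 25 27 11 60] [0.4596 0.1398]
scene [197.1 190.9] [50 27 15  9 75] [0.5251 0.0415]
scene [215.1 196.4] [68 33 16  8 82] [ 0.5338 -0.0207]
scene [203.9 204.5] [47 39 35 12 74] [ 0.4826 -0.0209]
```

View pics/m_top.png

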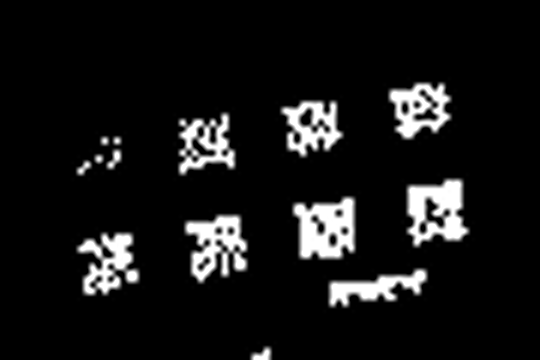

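```bash
python3 - <<'E'
from h import *
init={0:(.533,-.022),1:(.523,.04),2:(.515,.1),3:(.505,.161),4:(.591,-.012),5:(.580,.0475),6:(.572,.1085),7:(.563,.172)}
allA=[];allB=[]
for n in ("top","scene"):
    a=np.load(f"pics/{n}0.npy"); g=cv2.GaussianBlur(cv2.cvtColor(a,cv2.COLOR_RGB2GRAY),(3,3),0)
    A=[];B=[]
    for i,p in init.items():
        if n=="scene" and i in (2,3): continue
        u,v=proj(n,[*p,.06]); r=9 if n=="top" else 10
        x0,y0=int(u)-r,int(v)-r
        m=(g[y0:y0+2*r,x0:x0+2*r]<62).astype(np.uint8)
        k,l,st,ce=cv2.connectedComponentsWithStats(m)
        j=1+np.argmax(st[1:,4]); rc=cv2.minAreaRect(np.argwhere(l==j)[:,::-1].astype(np.float32))
        q=ce[j]+[x0,y0]; w=onz(n,*q,.06)[:2]; print(n,i,q.round(1),st[j],w.round(4),(np.array(rc[0])+[x0,y0]).round(1)); A.append(W[i]);B.append(w)
    th,R,t,e=fit2(A,B); print(n,th,t,(e*1000).round(1)); allA+=A;allB+=B
th,R,t,e=fit2(allA,allB); print("all",th,t,(e*1000).round(1)); 
E
```

```text
top 0 [222.4 200. ] [  5   5  12  11 106] [ 0.5298 -0.0248] [222.5 200.1]
top 1 [204.2 202.9] [  4   5  12  11 106] [0.5209 0.0366] [203.5 203. ]
top 2 [185.7 205.8] [  4   6  12  11 109] [0.512 0.099] [185.8 205.8]
top 3 [167.7 208.8] [  4   5  12  11 109] [0.5028 0.1599] [167.8 208.8]
top 4 [219.9 183. ] [ 6  6 11  9 91] [ 0.5884 -0.016 ] [220. 183.]
top 5 [201.8 185.7] [ 5  5 11 10 92] [0.5799 0.0454] [202.  185.5]
top 6 [183.8 188.5] [ 5  5 11 10 93] [0.5714 0.1067] [184.  188.5]
top 7 [165.9 191.4] [ 6  5 11 10 85] [0.5623 0.1676] [165.9 191.4]
top 0.14203987933847947 [0.54594941 0.07180075] [1.4 1.3 1.5 0.9 1.4 1.1 0.9 1.4]
scene 0 [215.2 196.3] [ 3  6 16  9 91] [ 0.5347 -0.0203] [215.5 196.5]
scene 1 [197.2 190.8] [ 4  6 16  9 82] [0.5258 0.0417] [197.4 191. ]
scene 4 [225.2 186.5] [ 4  6 15  8 77] [ 0.5944 -0.0113] [225.  186.4]
scene 5 [207.8 181.2] [ 4  6 15  8 73] [0.5863 0.0507] [207.9 181.3]
scene 6 [191.  176.5] [ 4  6 15  8 70] [0.5769 0.1115] [191.  176.5]
scene 7 [171.9 175.1] [  0   7  19  13 124] [0.5478 0.1661] [171.7 175.6]
scene 0.2230895732324052 [0.54634235 0.07425578] [ 3.6  5.3  3.3  2.9  7.2 10. ]
all 0.17737177584954125 [0.54647435 0.07313184] [ 2.7  0.8  1.7  3.4  5.9  3.7  2.4  3.1  4.2  6.3  1.9  4.7  5.9 13.4]
```

```bash
python3 - <<'E'
from h import *
r1=ray("scene",197.2,169.2);r2=ray("top",212.0,212.3)
P=tri(r1,r2);print(P)
print([np.linalg.norm(np.cross(d/np.linalg.norm(d),P-o)) for o,d in(r1,r2)])
th=.142;R=np.array([[np.cos(th),-np.sin(th)],[np.sin(th),np.cos(th)]]);t=np.array([.5475,.073])
c=R.T@(P[:2]-t);print("carrier",c, np.arctan2(P[2]-.115,.08-c[0]),np.hypot(P[2]-.115,.08-c[0]))
for i,w in enumerate(W): print(i,(R@w+t).round(4))
print("hinge",R@[.08,0]+t)
E
```

```text
[ 0.47717817 -0.00744336  0.17460873]
[np.float64(0.001108079237027381), np.float64(0.0011080792370273202)]
carrier [-0.08099864 -0.06968152] 0.35459422126371803 0.17167924116386632
0 [ 0.53   -0.0235]
1 [0.5212 0.0379]
2 [0.5124 0.0993]
3 [0.5037 0.1607]
4 [ 0.5913 -0.0147]
5 [0.5826 0.0467]
6 [0.5738 0.1081]
7 [0.565  0.1695]
hinge [0.62669479 0.08432186]
```

```bash
python3 -m pendant '[[[0,13,-34,6,0,0,-0.065],[0,13,-34,6,0,0,-0.065],[0,13,-34,6,0,0,-0.065],[0,13,-34,6,0,0,-0.065],[0,13,-34,6,0,0,-0.065],[0,13,-34,6,0,0,-0.065],[0,13,-34,6,0,0,-0.065],[0,13,-34,6,0,0,-0.065],[0,13,-34,6,0,0,-0.065],[0,13,-34,6,0,0,-0.065],[0,13,-34,6,0,0,-0.065],[0,13,-34,6,0,0,-0.065],[0,13,-34,6,0,0,-0.065],[0,13,-34,6,0,0,-0.065],[0,13,-34,6,0,0,-0.065]]]' 10
```

```text
time: 1.4
ee_pos: [0.453, 0.0107, 0.3221]
eef_rot: [0.665, 0.746, -0.005, -0.006]
ft_force: [0.5, 0.0, 0.1]
finger_gap: 0.0877
```

```bash
python3 - <<'E'
from h import *
c=cam("wrist"); im=snapshot("wrist"); np.save("pics/w1.npy",im); np.save("pics/w1c.npy",np.array(c,dtype=object),allow_pickle=True)
save(im,"pics/w1.png",s=1.5); print(monitor.get_state()["ee_pos"], proj("wrist",[.477,-.0075,.175],c))
E
```

```text
[0.45465388 0.00516677 0.32224961] [283.35326543 202.71086689]
```

View pics/w1.png

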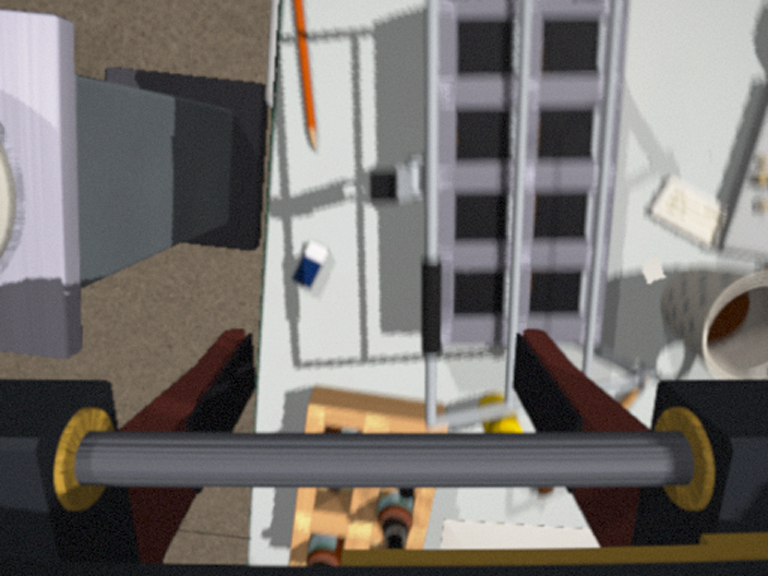

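```bash
python3 - <<'E'
from h import *
c=np.load("pics/w1c.npy",allow_pickle=True); c=(c[0],c[1],c[2]); a=np.load("pics/w1.npy")
g=cv2.GaussianBlur(cv2.cvtColor(a,cv2.COLOR_RGB2GRAY),(3,3),0)
m=(g<50).astype(np.uint8); m[225:]=0; m[:,:290]=0; m[:,410:]=0
k,l,st,ce=cv2.connectedComponentsWithStats(m)
for i in range(1,k):
    if st[i,4]>150: print(ce[i].round(1),st[i],onz("wrist",*ce[i],.06,c)[:2].round(4))
m=(g<50).astype(np.uint8)[165:240,272:300];k,l,st,ce=cv2.connectedComponentsWithStats(m);j=1+np.argmax(st[1:,4]);q=ce[j]+[272,165];print("sl",q,st[j],onz("wrist",*q,.175,c))
r1=ray("scene",197.2,169.2);r2=ray("top",212.0,212.3);P=tri(r1,r2,ray("wrist",*q,c));print(P)
E
```

```text
[323.7  31. ] [ 307   13   34   37 1077] [0.5067 0.1582]
[379.6  30.1] [ 363   15   34   32 1020] [0.5676 0.1665]
[322.3  89.7] [306  73  33  35 997] [0.515  0.0964]
[376.3  89. ] [360  75  34  29 938] [0.5759 0.1045]
[320.9 144.2] [305 127  32  35 894] [0.5233 0.0349]
[372.9 143.7] [357 131  33  27 833] [0.5841 0.0428]
[319.5 195. ] [304 179  31  33 801] [ 0.5316 -0.0269]
[369.5 194.3] [354 182  32  26 758] [ 0.5924 -0.0188]
sl [286.95901639 204.73934426] [ 10  11  11  59 610] [ 0.48042079 -0.00898526  0.175     ]
[ 0.47829659 -0.00786281  0.17492649]
```

```bash
python3 -m pendant '[[[0.45,8,-5,-30,0,0,0.01],[0.45,8,-4,-30,0,0,0.01],[0.45,6,-3,-30,0,0,0],[0.45,3,-1,-25,0,0,0],[0.45,0,0,0,0,0,0],[0.45,0,0,0,0,0,0]]]' 10
python3 - <<'E'
from h import *
s=monitor.get_state();print(s["ee_pos"],s["eef_rot"],s["finger_gap"])
c=cam("wrist"); im=snapshot("wrist");save(im,"pics/w2.png",s=1.5);print(onz("wrist",287,203,.175,c))
E
```

```text
time: 1.95
ee_pos: [0.4805, -0.0135, 0.2041]
eef_rot: [0.666, 0.746, -0.005, -0.003]
ft_force: [0.5, -1.1, 1.4]
finger_gap: 0.0516
[ 0.48048784 -0.01349448  0.20405124] [ 0.66558544  0.74629954 -0.00508293 -0.00267896] 0.051645585956696285
[0.49427463 0.00344212 0.175     ]
```

View pics/w2.png

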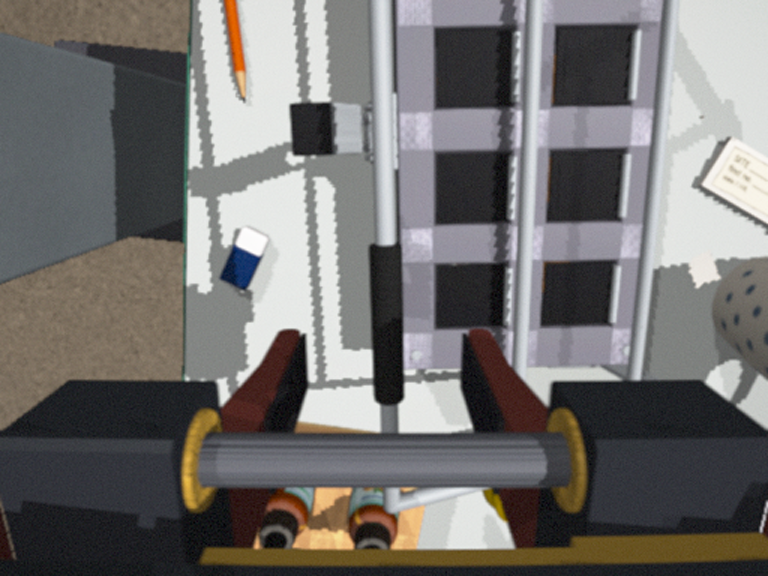

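```bash
python3 - <<'E'
from h import *
c=cam("wrist");s=monitor.get_state()
for v in (163.5,268): print(onz("wrist",257.7,v,.175,c))
p=s["ee_pos"];print(p,proj("wrist",p,c),proj("wrist",p-[0,0,.03],c),c[2][:3,3]-p)
E
```

```text
[0.47641973 0.02277211 0.175     ]
[ 0.48322914 -0.03589353  0.175     ]
[ 0.48043478 -0.01341256  0.2039634 ] [256.94465939 253.81043898] [257.37312814 229.32130641] [-0.0069162   0.06963401  0.14466968]
```

```bash
python3 -m pendant '[[[0.45,-1,4,-20,0,0,0],[0.45,0,2,-10,0,0,0],[0.45,0,0,-3,0,0,0],[1,0,0,0,0,0,0],[1,0,0,0,0,0,0],[1,0,0,0,0,0,0],[1,0,0,0,0,0,0]]]' 8; python3 - <<'E'
from h import *
print(monitor.get_state()["ee_pos"])
E
```

```text
time: 2.58
ee_pos: [0.4823, -0.0061, 0.1812]
eef_rot: [0.665, 0.747, -0.001, 0.003]
ft_force: [0.0, 0.6, 1.2]
finger_gap: 0.0252
[ 0.48231678 -0.00610446  0.18122311]
```

```bash
python3 -m pendant '[[[1,0,0,0,0,0,0],[1,0,0,0,0,0,0],[1,0,0,0,0,0,0],[1,0,0,0,0,0,0]]]' 8; python3 - <<'E'
from h import *
print(monitor.get_state()["ee_pos"])
im=snapshot("wrist");save(im,"pics/w3.png",s=1.2)
E
```

```text
time: 2.92
ee_pos: [0.4805, -0.0065, 0.1824]
eef_rot: [0.665, 0.747, -0.002, 0.002]
ft_force: [0.2, 0.2, -2.3]
finger_gap: 0.0114
[ 0.48046811 -0.00645455  0.18241571]
```

View pics/w3.png

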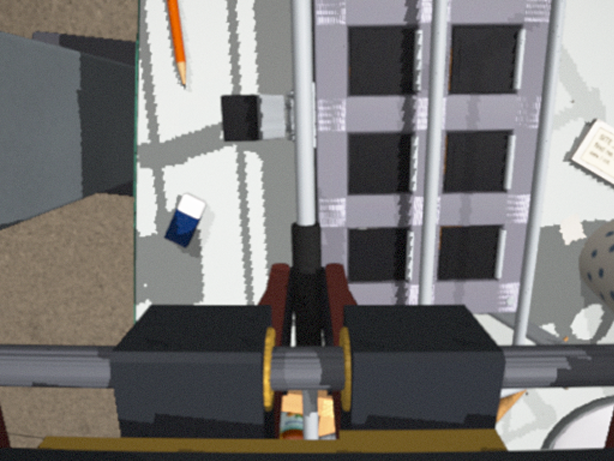

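```bash
python3 -m pendant '[[[1,7,1,15,0,0,0],[1,8,1,15,0,0,0],[1,9.5,1,14,0,0,0]]]' 12; python3 - <<'E'
from h import *
s=monitor.get_state();print(s["ee_pos"],s["ft_force"],s["moment"],s["finger_gap"])
im=snapshot("scene");save(im,"pics/s4.png",(100,100,300,250),4)
E
```

```text
time: 3.22
ee_pos: [0.5, -0.0038, 0.222]
eef_rot: [0.665, 0.747, -0.008, -0.005]
ft_force: [-5.1, 1.8, -1.9]
finger_gap: 0.0114
[ 0.49997375 -0.00381952  0.22197462] [-5.06641983  1.75684395 -1.90121155] [0.11552065 0.98410424 0.11255499] 0.011446294603957904
```

View pics/s4.png

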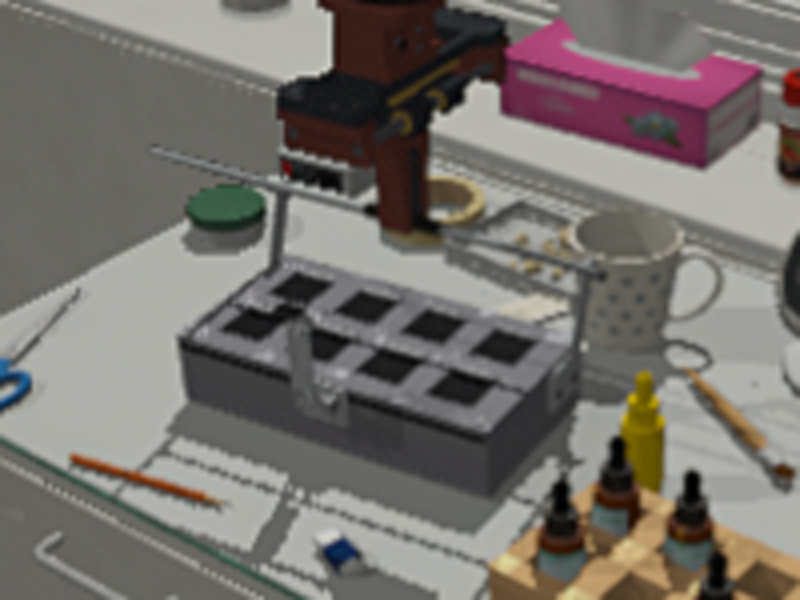

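```bash
python3 -m pendant '[[[1,13,1.8,15.5,0,0,0],[1,14.5,2,14,0,0,0],[1,16,2,12,0,0,0],[1,17,2.2,10,0,0,0]]]'; python3 - <<'E'
from h import *
s=monitor.get_state();print(s["ee_pos"],s["ft_force"],s["moment"],s["finger_gap"])
E
```

```text
time: 3.6
ee_pos: [0.5563, 0.0041, 0.2765]
eef_rot: [0.665, 0.747, -0.013, -0.01]
ft_force: [-4.8, 0.7, 1.0]
finger_gap: 0.0116
[0.5562863  0.00406382 0.27649812] [-4.78432634  0.72170674  0.97283349] [0.02363648 0.87548131 0.1145303 ] 0.011625947913239676
```

```bash
python3 -m pendant '[[[1,19,2.6,6,0,0,0],[1,20,2.7,4.5,0,0,0],[1,21,2.8,2,0,0,0],[1,22,3,0,0,0,0],[1,22,3,-2,0,0,0]]]'; python3 - <<'E'
from h import *
s=monitor.get_state();print(s["ee_pos"],s["ft_force"],s["moment"],s["finger_gap"])
E
```

```text
time: 4.02
ee_pos: [0.6614, 0.0181, 0.2969]
eef_rot: [0.665, 0.746, -0.012, -0.007]
ft_force: [-3.4, 0.0, -2.1]
finger_gap: 0.0114
[0.66136646 0.01810787 0.29686622] [-3.40502713  0.01256937 -2.13317317] [0.02837402 0.60461727 0.11823096] 0.011407498157045445
```

```bash
python3 -m pendant '[[[1,20,2.7,-8,0,0,0],[1,19,2.6,-10,0,0,0],[1,18,2.6,-11,0,0,0],[1,12,1.6,-8,0,0,0],[1,0,0,0,0,0,0]]]'; python3 - <<'E'
from h import *
s=monitor.get_state();print(s["ee_pos"],s["ft_force"],s["moment"],s["finger_gap"])
im=snapshot("scene");save(im,"pics/s5.png",(100,50,320,230),3.5)
E
```

```text
time: 4.43
ee_pos: [0.7384, 0.0289, 0.2621]
eef_rot: [0.665, 0.747, -0.007, -0.002]
ft_force: [1.3, -0.1, -1.4]
finger_gap: 0.0117
[0.73843752 0.02892513 0.26209834] [ 1.27926671 -0.13125414 -1.37886581] [ 0.04711825 -0.26967535  0.1296705 ] 0.011672199400103722
```

View pics/s5.png

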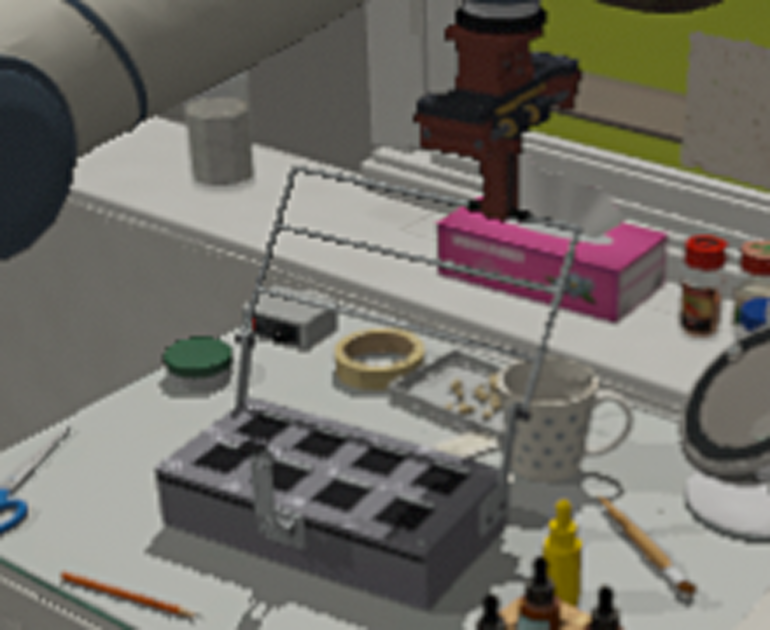

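```bash
python3 -m pendant '[[[0.6,0,0,0,0,0,0],[0.6,0,0,0,0,0,0],[0.6,0,0,0,0,0,0],[0.6,0,0,20,0,0,0],[0.6,-5,0,30,0,0,0],[0.6,-10,0,30,0,0,0],[0.6,-20,4,5,0,0,0.1],[1,-20,4,0,0,0,0.12],[1,-20,4,0,0,0,0.12],[1,-20,4,0,0,0,0.12],[1,-20,4,0,0,0,0.12],[1,-20,4,0,0,0,0.12],[1,-20,4,0,0,0,0.12],[1,-20,4,0,0,0,0.12],[1,-20,4,0,0,0,0.12],[1,-20,4,0,0,0,0.12],[1,-10,4,0,0,0,0.12],[1,0,0,0,0,0,0.12],[1,0,0,0,0,0,0.1],[1,0,0,0,0,0,0]]]'; python3 - <<'E'
from h import *
s=monitor.get_state();print(s["ee_pos"],s["ft_force"],s["q"].round(2),s["finger_gap"])
c=cam("wrist"); im=snapshot("wrist"); np.save("pics/w6.npy",im); np.save("pics/w6c.npy",np.array(c,dtype=object),allow_pickle=True)
save(im,"pics/w6.png",s=1.5)
im=snapshot("top");np.save("pics/top6.npy",im);save(im,"pics/t6.png",(130,120,340,270),3.5)
E
```

```text
time: 6.15
ee_pos: [0.49, 0.0694, 0.3585]
eef_rot: [-0.064, 0.998, -0.007, 0.013]
ft_force: [0.2, -0.6, 0.2]
finger_gap: 0.0004
[0.48998457 0.0694075  0.35850942] [ 0.24061223 -0.57735277  0.17070856] [ 0.08 -0.15  1.26 -0.02  2.01 -1.62] 0.00035194886860964427
```

View pics/w6.png

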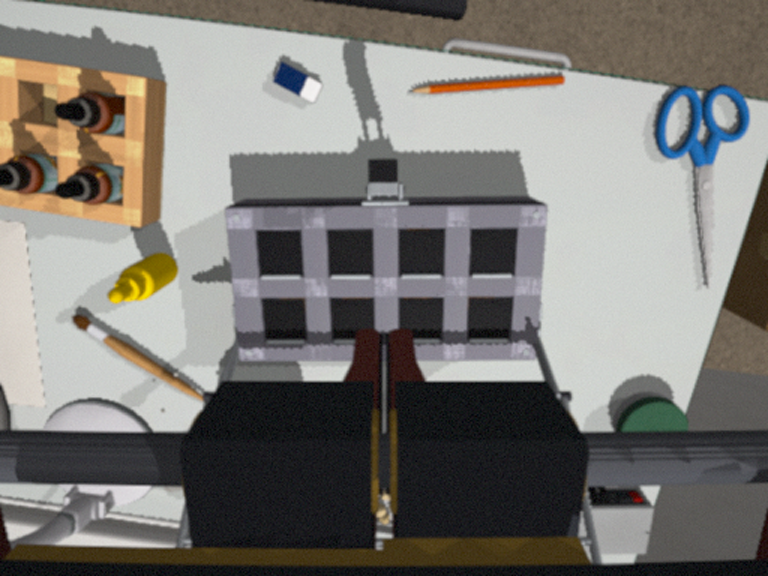

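View pics/t6.png

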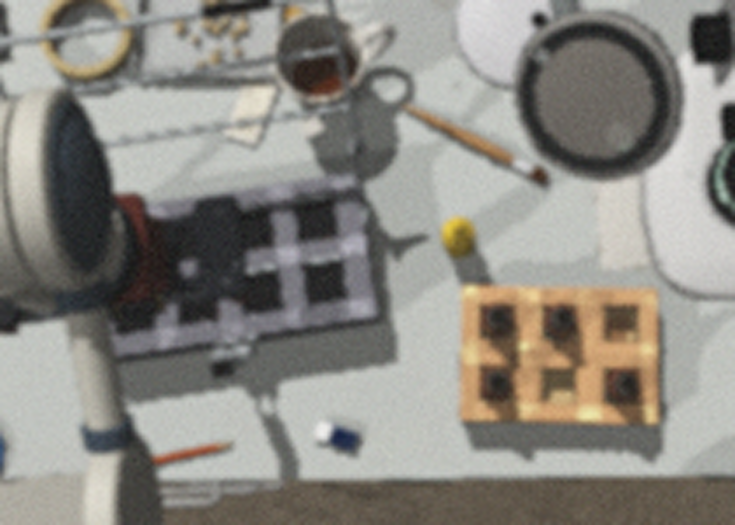

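```bash
cat > wells.py <<'E'
from h import *
def wells(a,c,thr=50,guess=(.549,.071,.137)):
    g=cv2.GaussianBlur(cv2.cvtColor(a,cv2.COLOR_RGB2GRAY),(3,3),0)
    th=guess[2];R=np.array([[np.cos(th),-np.sin(th)],[np.sin(th),np.cos(th)]])
    A=[];B=[]
    for i,w in enumerate(W):
        if i in(5,6): continue
        q=[proj("wrist",[*(R@(w+[sx*.021,sy*.020])+guess[:2]),.06],c) for sx in(-1,1) for sy in(-1,1)]
        q=np.array(q);m0=q.min(0)-6;m1=q.max(0)+6
        x0,y0=m0.astype(int);x1,y1=m1.astype(int)
        if x0<0 or y0<0: continue
        m=(g[y0:y1,x0:x1]<thr).astype(np.uint8)
        k,l,st,ce=cv2.connectedComponentsWithStats(m);j=1+np.argmax(st[1:,4])
        p=ce[j]+[x0,y0]; wv=onz("wrist",*p,.06,c)[:2]; A.append(W[i]);B.append(wv);print(i,p.round(1),st[j],wv.round(4))
    th,R,t,e=fit2(A,B);print(th,t,(e*1000).round(1));return th,R,t
E
python3 - <<'E'
from wells import *
c=np.load("pics/w6c.npy",allow_pickle=True);wells(np.load("pics/w6.npy"),tuple(c))
E
```

```text
0 [186.1 167.8] [ 10   8  29  29 761] [ 0.5295 -0.0239]
1 [233.3 167.4] [ 10   8  29  28 791] [0.5209 0.0378]
2 [280.7 167.1] [ 10   7  29  29 806] [0.5124 0.0994]
3 [328.4 166.8] [ 10   8  30  29 788] [0.5038 0.161 ]
4 [189.4 212.7] [ 10   8  29  27 701] [ 0.5917 -0.0151]
7 [326.1 211.8] [  9   8  29  27 718] [0.5657 0.1695]
0.13886563325749168 [0.54756456 0.07290283] [0.5 0.3 0.2 0.4 0.6 0.4]
```

```bash
cat >> h.py <<'E'
from scipy.spatial.transform import Rotation as Ro
CY=.139; CT=np.array([.548,.0728])
CR=np.array([[np.cos(CY),-np.sin(CY)],[np.sin(CY),np.cos(CY)]])
def err(tgt=None,yaw=CY+np.pi/2):
    s=monitor.get_state(); R=Ro.from_quat(s["eef_rot"]).as_matrix()
    y=np.array([np.cos(yaw),np.sin(yaw),0]); z=np.array([0,0,-1.]); D=np.c_[np.cross(y,z),y,z]
    rv=Ro.from_matrix(D@R.T).as_rotvec()
    print("t%.2f"%s["time"],"pos",(s["ee_pos"]*1000).round(1),"rot",rv.round(3),"F",s["ft_force"].round(1),"gap",round(s["finger_gap"]*1000,1), "" if tgt is None else ("d",((np.array(tgt)-s["ee_pos"])*1000).round(1)))
E
python3 -m pendant '[[[1,5,-12,-31,0,0,0],[1,5,-12,-31,0,0,0],[1,5,-12,-31,0,0,0],[1,5,-12,-31,0,0,0],[1,5,-12,-31,0,0,0],[1,5,-12,-31,0,0,0],[1,5,-12,-25,0,0,0],[1,3,-8,-15,0,0,0],[1,0,0,0,0,0,0]]]'; python3 -c "
from h import *
err([.530,-.0236,.1])"
```

```text
time: 7.0
ee_pos: [0.5269, -0.0272, 0.1238]
eef_rot: [-0.044, 0.999, -0.007, 0.016]
ft_force: [0.7, 0.6, 0.1]
finger_gap: 0.0005
t7.00 pos [526.9 -27.2 123.8] rot [0.012 0.032 0.051] F [0.7 0.6 0.1] gap 0.5 ('d', array([  3.1,   3.6, -23.8]))
```

```bash
python3 -m pendant '[[[1,3,3.6,-15,0.012,0.032,0.051],[1,0,0,-8,0,0,0],[1,0,0,-3,0,0,0]]]'; python3 -c "
from h import *
err([.530,-.0236,.08])"
```

```text
time: 7.25
ee_pos: [0.5301, -0.0238, 0.0982]
eef_rot: [-0.066, 0.998, 0.0, -0.0]
ft_force: [-0.2, -0.3, 0.8]
finger_gap: 0.0002
t7.25 pos [530.1 -23.8  98.2] rot [-0.001 -0.     0.007] F [-0.2 -0.3  0.8] gap 0.2 ('d', array([ -0.1,   0.2, -18.2]))
```

```bash
python3 -m pendant '[[[1,0,0,-4,0,0,0],[1,0,0,-4,0,0,0],[1,0,0,-4,0,0,0],[1,0,0,-4,0,0,0]]]'; python3 -c "
from h import *
err([.530,-.0236,.062])"
```

```text
time: 7.58
ee_pos: [0.5315, -0.0231, 0.0852]
eef_rot: [-0.064, 0.998, -0.0, 0.003]
ft_force: [-0.3, 0.4, -0.7]
finger_gap: 0.0006
t7.58 pos [531.5 -23.1  85.2] rot [0.    0.007 0.011] F [-0.3  0.4 -0.7] gap 0.6 ('d', array([ -1.5,  -0.5, -23.2]))
```

```bash
python3 -m pendant '[[[1,-1,0,-5,0,0,0],[1,0,0,-5,0,0,0],[1,0,0,-4,0,0,0],[1,0,0,-4,0,0,0]]]'; python3 -c "
from h import *
err([.530,-.0236,.062])"
```

```text
time: 7.92
ee_pos: [0.5311, -0.0229, 0.0764]
eef_rot: [-0.064, 0.998, -0.001, 0.006]
ft_force: [-12.7, 0.4, 22.1]
finger_gap: 0.0004
t7.92 pos [531.1 -22.9  76.4] rot [0.002 0.013 0.012] F [-12.7   0.4  22.1] gap 0.4 ('d', array([ -1.1,  -0.7, -14.4]))
```

```bash
python3 - <<'E'
from h import *
c=cam("wrist");im=snapshot("wrist");save(im,"pics/w7.png",(130,100,380,290),3);print(proj("wrist",[.530,-.0236,.06],c))
E
```

```text
[255.95052545 239.01874752]
```

View pics/w7.png

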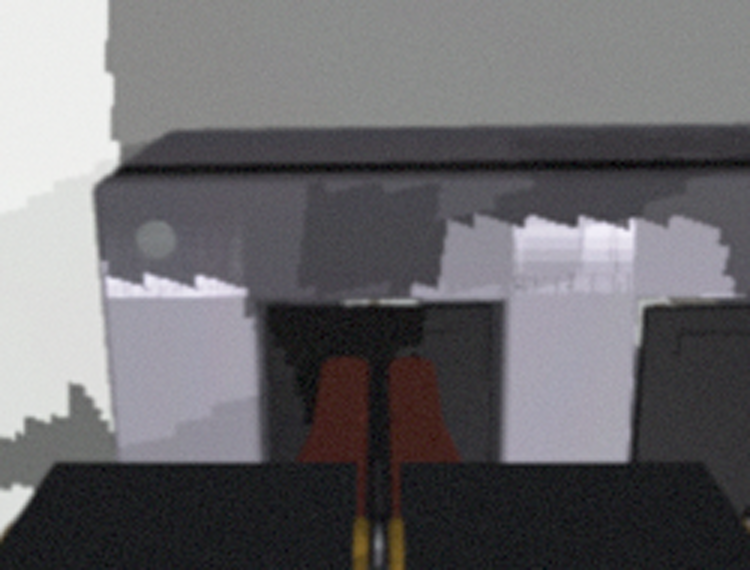

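```bash
python3 -m pendant '[[[1,0,0,15,0,0,0],[1,0,0,12,0,-0.013,-0.012],[1,-4.5,31,0,0,0,0],[1,-4.5,30,0,0,0,0],[1,0,0,0,0,0,0]]]'; python3 -c "
from h import *
err([.5216,.0378,.075])"
```

```text
time: 8.38
ee_pos: [0.5227, 0.0383, 0.1077]
eef_rot: [-0.054, 0.998, -0.002, 0.017]
ft_force: [0.4, 0.5, 0.0]
finger_gap: 0.0004
t8.38 pos [522.7  38.3 107.7] rot [0.002 0.034 0.032] F [0.4 0.5 0. ] gap 0.4 ('d', array([ -1.1,  -0.5, -32.7]))
```

```bash
python3 -m pendant '[[[1,-1,-1,-12,0.002,0.034,0.032],[1,0,0,-8,0,0,0],[1,0,0,-5,0,0,0],[1,0,0,-5,0,0,0],[1,0,0,-5,0,0,0],[1,0,0,-5,0,0,0],[1,0,0,-5,0,0,0]]]'; python3 -c "
from h import *
err([.5216,.0378,.062])"
```

```text
time: 8.97
ee_pos: [0.5229, 0.0377, 0.0763]
eef_rot: [-0.068, 0.998, 0.0, 0.006]
ft_force: [-15.6, 1.0, 27.4]
finger_gap: 0.0007
t8.97 pos [522.9  37.7  76.3] rot [-0.002  0.012  0.002] F [-15.6   1.   27.4] gap 0.7 ('d', array([ -1.3,   0.1, -14.3]))
```

```bash
python3 -m pendant '[[[1,0,0,15,0,0,0],[1,0,0,10,0,-0.012,0],[1,-4.5,31,0,0,0,0],[1,-4.5,30,0,0,0,0],[1,0,0,-4,0,0.03,0.02],[1,-1,0,-8,0,0,0],[1,0,0,-6,0,0,0]]]'; python3 -c "
from h import *
err([.5130,.0992,.075])"
```

```text
time: 9.55
ee_pos: [0.5147, 0.0976, 0.0876]
eef_rot: [-0.074, 0.997, 0.001, 0.004]
ft_force: [0.2, -0.8, -0.1]
finger_gap: 0.0009
t9.55 pos [514.7  97.6  87.6] rot [-0.002  0.008 -0.008] F [ 0.2 -0.8 -0.1] gap 0.9 ('d', array([ -1.7,   1.6, -12.6]))
```

```bash
python3 -m pendant '[[[1,-1.7,1.6,-5,0,0.006,-0.006],[1,0,0,-5,0,0,0],[1,0,0,-5,0,0,0],[1,0,0,-5,0,0,0],[1,0,0,-5,0,0,0]]]'; python3 -c "
from h import *
err([.5130,.0992,.062])"
```

```text
time: 9.97
ee_pos: [0.5119, 0.0967, 0.0574]
eef_rot: [-0.068, 0.998, 0.0, 0.0]
ft_force: [-0.5, 0.6, 0.4]
finger_gap: 0.0005
t9.97 pos [511.9  96.7  57.4] rot [-0.001  0.001  0.004] F [-0.5  0.6  0.4] gap 0.5 ('d', array([1.1, 2.5, 4.6]))
```

```bash
python3 -m pendant '[[[1,0,0,20,0,0,0],[1,0,0,20,0,0,0],[1,-4.5,31,8,0,0,0],[1,-4,32,0,0,0,0],[1,0,0,-4,0,0.03,0.02],[1,-1,0,-8,0,0,0],[1,0,0,-6,0,0,0]]]'; python3 -c "
from h import *
err([.5044,.1606,.075])"
```

```text
time: 10.55
ee_pos: [0.5014, 0.1597, 0.0848]
eef_rot: [-0.075, 0.997, 0.001, -0.016]
ft_force: [0.2, -0.9, -0.9]
finger_gap: 0.0005
t10.55 pos [501.4 159.7  84.8] rot [-0.001 -0.032 -0.011] F [ 0.2 -0.9 -0.9] gap 0.5 ('d', array([ 3. ,  0.9, -9.8]))
```

```bash
python3 -m pendant '[[[1,2.5,1,-5,0,-0.03,-0.01],[1,0,0,-5,0,0,0],[1,0,0,-5,0,0,0],[1,0,0,-5,0,0,0],[1,0,0,-5,0,0,0]]]'; python3 -c "
from h import *
err([.5044,.1606,.062])"
```

```text
time: 10.97
ee_pos: [0.5029, 0.1578, 0.054]
eef_rot: [-0.068, 0.998, -0.0, -0.002]
ft_force: [0.3, 0.3, -0.8]
finger_gap: 0.0004
t10.97 pos [502.9 157.8  54. ] rot [ 0.001 -0.004  0.004] F [ 0.3  0.3 -0.8] gap 0.4 ('d', array([1.5, 2.8, 8. ]))
```

```bash
python3 -m pendant '[[[1,0,0,20,0,0,0],[1,0,0,20,0,0,0],[1,31,5,8,0,0,0],[1,32,6,0,0,0,0],[1,0,0,-4,0,0,0],[1,0,0,-8,0,0,0],[1,0,0,-6,0,0,0]]]'; python3 -c "
from h import *
err([.5659,.1692,.075])"
```

```text
time: 11.55
ee_pos: [0.5647, 0.1659, 0.0773]
eef_rot: [-0.066, 0.998, -0.001, -0.008]
ft_force: [-1.3, 0.7, -0.4]
finger_gap: 0.0005
t11.55 pos [564.7 165.9  77.3] rot [ 0.004 -0.016  0.007] F [-1.3  0.7 -0.4] gap 0.5 ('d', array([ 1.2,  3.3, -2.3]))
```

```bash
python3 -m pendant '[[[1,1,3,-5,0,-0.015,0],[1,0,0,-5,0,0,0],[1,0,0,-5,0,0,0],[1,0,0,-5,0,0,0]]]'; python3 -c "
from h import *
err([.5659,.1692,.062])"
```

```text
time: 11.88
ee_pos: [0.5619, 0.1677, 0.0528]
eef_rot: [-0.066, 0.998, -0.002, -0.003]
ft_force: [1.3, 0.0, 0.5]
finger_gap: 0.0004
t11.88 pos [561.9 167.7  52.8] rot [ 0.005 -0.006  0.007] F [1.3 0.  0.5] gap 0.4 ('d', array([4. , 1.5, 9.2]))
```

w13 free. Next w12.

```bash
python3 -m pendant '[[[1,0,0,20,0,0,0],[1,0,0,20,0,0,0],[1,6,-31,8,0,0,0],[1,6,-31,0,0,0,0],[1,0,0,-4,0,-0.03,-0.03],[1,0,0,-8,0,0,0],[1,0,0,-6,0,0,0]]]'; python3 -c "
from h import *
err([.5744,.1078,.075])"
```

```text
time: 12.47
ee_pos: [0.5701, 0.1027, 0.0808]
eef_rot: [-0.052, 0.999, -0.004, 0.01]
ft_force: [0.3, 0.1, -0.3]
finger_gap: 0.0006
t12.47 pos [570.1 102.7  80.8] rot [0.007 0.02  0.035] F [ 0.3  0.1 -0.3] gap 0.6 ('d', array([ 4.3,  5.1, -5.8]))
```

```bash
python3 -m pendant '[[[1,4,5,0,0.007,0.02,0.035],[1,0,0,-5,0,0,0],[1,0,0,-5,0,0,0],[1,0,0,-5,0,0,0],[1,0,0,-5,0,0,0],[1,0,0,-5,0,0,0]]]'; python3 -c "
from h import *
err([.5744,.1078,.062])"
```

```text
time: 12.97
ee_pos: [0.571, 0.1095, 0.0489]
eef_rot: [-0.071, 0.997, 0.0, -0.004]
ft_force: [0.3, -0.7, 0.1]
finger_gap: 0.0003
t12.97 pos [571.  109.5  48.9] rot [ 0.    -0.007 -0.004] F [ 0.3 -0.7  0.1] gap 0.3 ('d', array([ 3.4, -1.7, 13.1]))
```

```bash
python3 -m pendant '[[[1,0,0,25,0,0,0],[1,0,0,30,0,0,0],[1,0,0,35,0,0,0],[0.5,0,-20,35,0,0,0],[0.5,-5,-30,35,0,0,0],[0.5,-10,-38,10,0,0,0],[0.5,-10,-38,0,0,0,0],[0.5,-10,-38,0,0,0,0],[0.5,-10,-38,0,0,0,0]]]'; python3 -c "
from h import *
err()
im=snapshot('top');np.save('pics/top8.npy',im);save(im,'pics/t8.png',(240,170,370,270),5)
c=cam('top')
for p in [(262,203),(318,203),(262,239.5),(319,240)]: print(onz('top',*p,.044,c))
"
```

```text
time: 13.72
ee_pos: [0.519, -0.0898, 0.2139]
eef_rot: [-0.078, 0.997, -0.001, -0.009]
ft_force: [0.4, -0.5, 0.2]
finger_gap: 0.0372
t13.72 pos [519.  -89.8 213.9] rot [ 0.003 -0.018 -0.018] F [ 0.4 -0.5  0.2] gap 37.2 
[ 0.51985236 -0.15788179  0.044     ]
[ 0.51701881 -0.34746649  0.044     ]
[ 0.39669116 -0.15605992  0.044     ]
[ 0.39273967 -0.34586421  0.044     ]
```

View pics/t8.png

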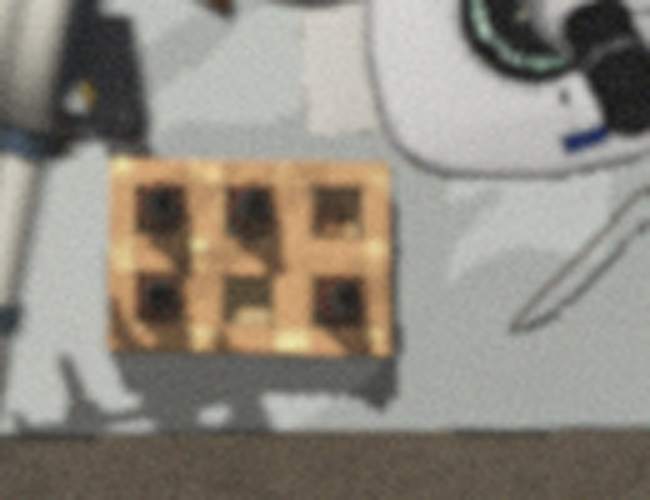

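```bash
python3 -m pendant '[[[0.5,-20,-28,12,0,0,0],[0.5,-20,-28,12,0,0,0],[0.5,-20,-28,12,0,0,0],[0.5,-20,-28,12,0,0,0],[0.5,-18,-26,10,0,0,0],[0.5,-15,-20,10,0,0,0],[0.5,0,0,0,0,0,0],[0.5,0,0,0,0,0,0],[0.5,0,0,0,0,0,0]]]'; python3 -c "
from h import *
err()
c=cam('wrist');im=snapshot('wrist');np.save('pics/w9.npy',im);np.save('pics/w9c.npy',np.array(c,dtype=object),allow_pickle=True);save(im,'pics/w9.png',s=1.5)
"
```

```text
time: 14.52
ee_pos: [0.3979, -0.2603, 0.2783]
eef_rot: [-0.071, 0.997, -0.003, -0.012]
ft_force: [-0.2, -0.4, -0.5]
finger_gap: 0.0438
t14.52 pos [ 397.9 -260.3  278.3] rot [ 0.007 -0.024 -0.003] F [-0.2 -0.4 -0.5] gap 43.8
```

View pics/w9.png

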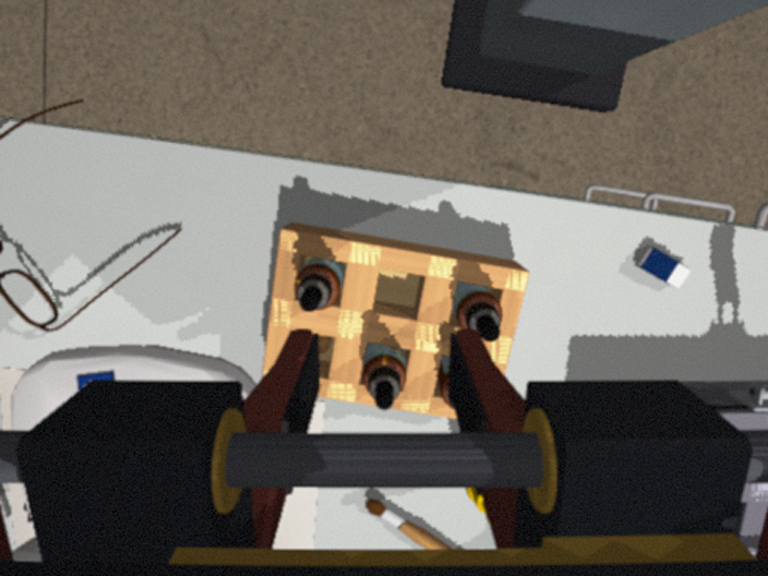

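```bash
python3 - <<'E'
from h import *
a=np.load('pics/w9.npy');save(a,'pics/w9z.png',(180,160,350,280),4.5)
E
```

```text
(no output)
```

View pics/w9z.png

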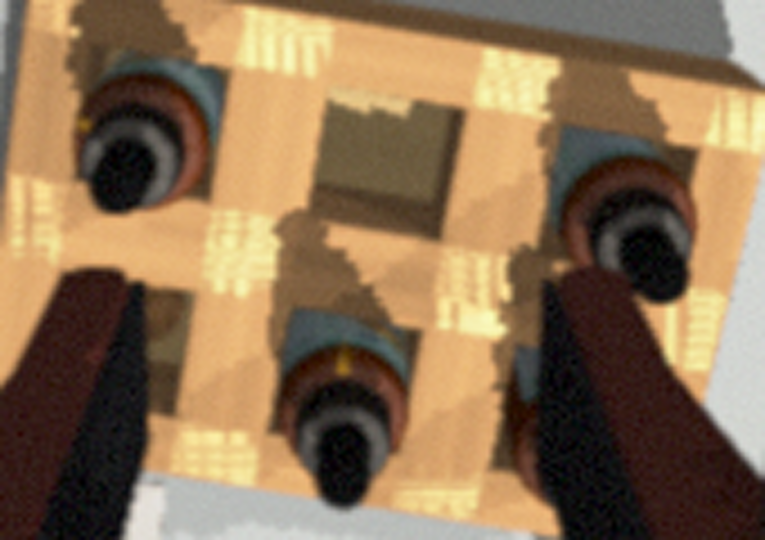

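```bash
python3 - <<'E'
from h import *
c=tuple(np.load('pics/w9c.npy',allow_pickle=True))
for n,b,k in(("A",(207.1,200.4),(210.4,194.4)),("B",(326.7,220.4),(322.7,213.3)),("C",(256.2,266.2),(256.2,256))):
    print(n,onz("wrist",*b,.110,c).round(4),onz("wrist",*k,.085,c).round(4))
for p,z in(((20,0),.044),((765,92),.044),): print(onz("wrist",180+p[0]/4.5,160+p[1]/4.5,z,c))
E
```

```text
A [ 0.4246 -0.3045  0.11  ] [ 0.4252 -0.3047  0.085 ]
B [ 0.428  -0.1887  0.11  ] [ 0.4287 -0.1878  0.085 ]
C [ 0.4851 -0.2489  0.11  ] [ 0.4855 -0.2489  0.085 ]
[ 0.40124372 -0.34203796  0.044     ]
[ 0.39780704 -0.15458473  0.044     ]
```

```bash
python3 -m pendant '[[[0.5,8,20,-20,0.007,-0.024,0],[0.5,8,20,-30,0,0,0],[0.5,8,18,-30,0,0,0],[0.5,5,12,-30,0,0,0],[0.5,1,2,-10,0,0,0],[0.5,0,0,0,0,0,0],[0.5,0,0,0,0,0,0]]]'; python3 -c "
from h import *
err([.4284,-.188,.09])
c=cam('wrist');im=snapshot('wrist');save(im,'pics/w10.png',s=1.5);print(proj('wrist',[.4284,-.188,.11],c))
"
```

```text
time: 15.15
ee_pos: [0.4313, -0.1776, 0.1504]
eef_rot: [-0.077, 0.997, 0.001, -0.001]
ft_force: [0.2, -0.1, 0.4]
finger_gap: 0.0438
t15.15 pos [ 431.3 -177.6  150.4] rot [-0.002 -0.002 -0.015] F [ 0.2 -0.1  0.4] gap 43.8 ('d', array([ -2.9, -10.4, -60.4]))
[239.28510114 217.33165382]
```

View pics/w10.png

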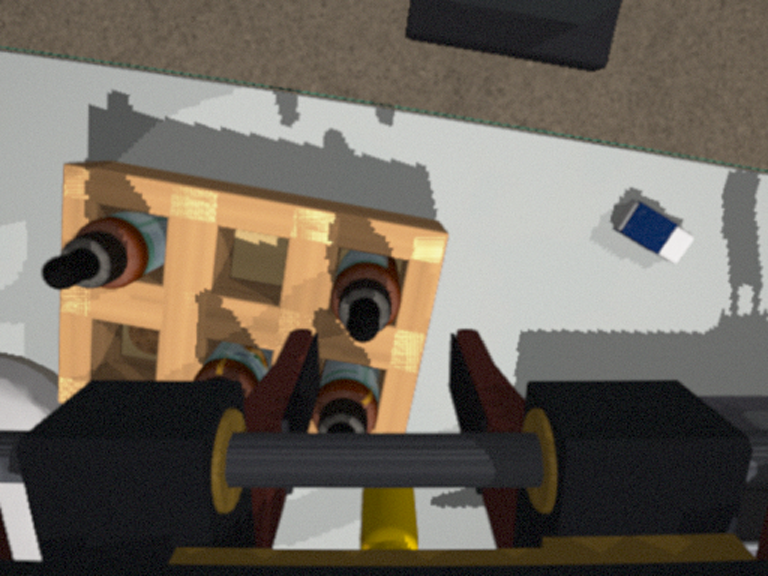

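```bash
python3 -m pendant '[[[0.5,-4,-8.5,0,0,0,-0.015],[0.5,0,0,-15,0,0,0],[0.5,0,0,-15,0,0,0]]]'; python3 -c "
from h import *
err([.4272,-.1863,.09])"
```

```text
time: 15.45
ee_pos: [0.43, -0.1908, 0.1291]
eef_rot: [-0.067, 0.998, -0.003, 0.005]
ft_force: [0.8, 0.1, 0.6]
finger_gap: 0.044
t15.45 pos [ 430.  -190.8  129.1] rot [0.005 0.01  0.004] F [0.8 0.1 0.6] gap 44.0 ('d', array([ -2.8,   4.5, -39.1]))
```

```bash
python3 -m pendant '[[[0.5,-3,4,-10,0,0,0],[0.5,0,0,-15,0,0,0],[0.5,0,0,-8,0,0,0],[0.5,0,0,0,0,0,0]]]'; python3 -c "
from h import *
err([.4272,-.1863,.09])"
```

```text
time: 15.78
ee_pos: [0.4267, -0.1913, 0.0985]
eef_rot: [-0.064, 0.998, -0.005, 0.007]
ft_force: [0.7, 0.2, 0.0]
finger_gap: 0.044
t15.78 pos [ 426.7 -191.3   98.5] rot [0.009 0.015 0.011] F [0.7 0.2 0. ] gap 44.0 ('d', array([ 0.5,  5. , -8.5]))
```

```bash
python3 -m pendant '[[[0.5,0,5,-6,0.009,0.015,0.011],[0.5,0,0,-2,0,0,0],[0.5,0,0,0,0,0,0]]]'; python3 -c "
from h import *
err([.4272,-.1863,.09])"
```

```text
time: 16.03
ee_pos: [0.4271, -0.1871, 0.0925]
eef_rot: [-0.069, 0.998, -0.001, 0.001]
ft_force: [0.1, 0.5, 0.3]
finger_gap: 0.044
t16.03 pos [ 427.1 -187.1   92.5] rot [0.001 0.002 0.001] F [0.1 0.5 0.3] gap 44.0 ('d', array([ 0.1,  0.8, -2.5]))
```

```bash
python3 -m pendant '[[[0.5,0,0,-2.5,0,0,0],[1,0,0,0,0,0,0],[1,0,0,0,0,0,0],[1,0,0,0,0,0,0],[1,0,0,0,0,0,0],[1,0,0,0,0,0,0]]]' 20; python3 -c "
from h import *
err([.4272,-.1863,.09])
im=snapshot('wrist');save(im,'pics/w11.png',(120,130,400,300),2.8)"
```

```text
time: 16.53
ee_pos: [0.4282, -0.1873, 0.0916]
eef_rot: [-0.069, 0.998, -0.001, 0.002]
ft_force: [0.7, -0.7, -0.8]
finger_gap: 0.0227
t16.53 pos [ 428.2 -187.3   91.6] rot [0.002 0.004 0.   ] F [ 0.7 -0.7 -0.8] gap 22.7 ('d', array([-1. ,  1. , -1.6]))
```

View pics/w11.png

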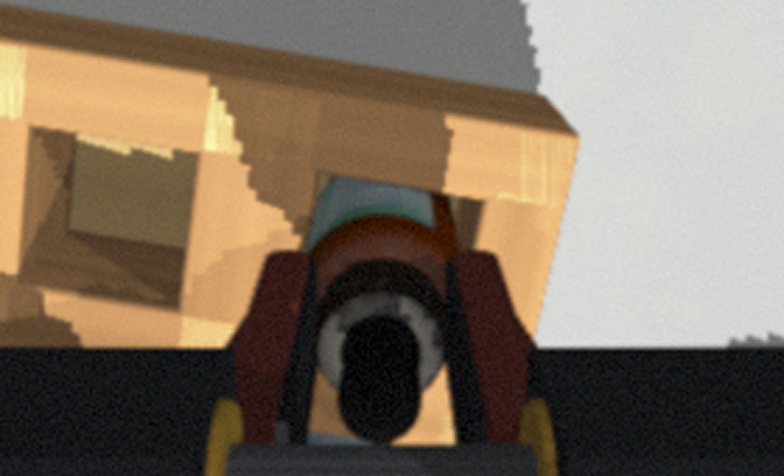

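```bash
python3 -m pendant '[[[1,0,0,10,0,0,0],[1,0,0,20,0,0,0],[1,0,0,28,0,0,0],[1,2,2,35,0,0,0],[1,8,15,35,0,0,0],[1,13,34,10,0,0,0],[1,13,34,0,0,0,0],[1,13,34,0,0,0,0],[1,13,34,0,0,0,0],[1,13,34,0,0,0,0],[1,13,34,0,0,0,0],[1,13,34,0,0,0,0],[1,13,34,0,0,0,0],[1,12,34,0,0,0,0],[1,8,15,0,0,0,0],[1,0,0,0,0,0,0],[1,0,0,0,0,0,0]]]' 20; python3 -c "
from h import *
err([.5659,.1692,.0896])
im=snapshot('wrist');save(im,'pics/w12.png',s=1.5)"
```

```text
time: 18.0
ee_pos: [0.562, 0.1691, 0.2485]
eef_rot: [-0.067, 0.998, -0.001, 0.006]
ft_force: [-0.0, -0.4, -0.5]
finger_gap: 0.0228
t18.00 pos [562.  169.1 248.5] rot [0.001 0.013 0.006] F [-0.  -0.4 -0.5] gap 22.8 ('d', array([ 3.900e+00,  1.000e-01, -1.589e+02]))
```

View pics/w12.png

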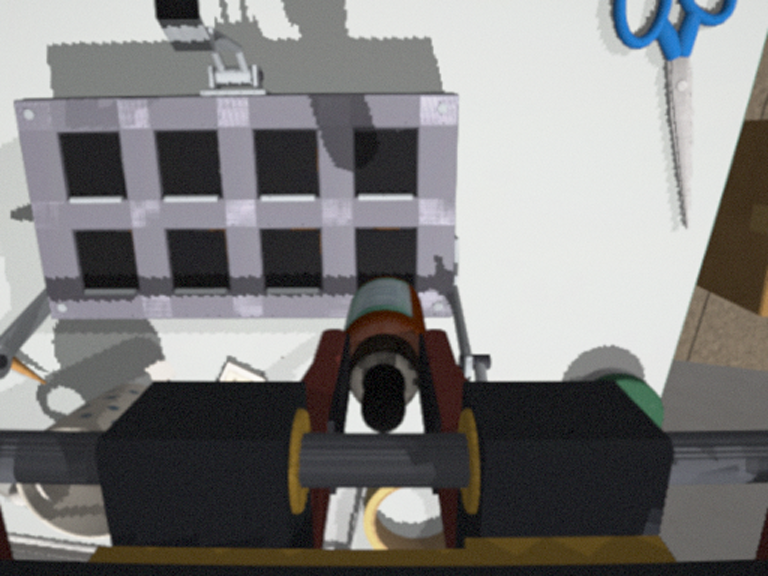

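```bash
python3 - <<'E'
from wells import *
im=snapshot('wrist');c=cam('wrist');s=monitor.get_state();z=s["ee_pos"][2];print(s["ee_pos"])
save(im,'pics/w12z.png',(210,170,310,290),5)
wells(im,c)
np.save('pics/w12.npy',im)
E
```

```text
[0.56189756 0.16778877 0.24860386]
0 [ 61.8 109.1] [  10    7   43   41 1520] [ 0.529  -0.0246]
1 [125.8 108. ] [  10    7   42   42 1558] [0.5203 0.0369]
2 [190.7 107.8] [  10    7   41   42 1585] [0.5123 0.0981]
3 [256.3 107. ] [   9    7   41   43 1630] [0.5036 0.1594]
4 [ 71.2 173.1] [  10    8   42   38 1333] [ 0.5911 -0.016 ]
7 [257.4 170.6] [   9    7   40   46 1301] [0.5643 0.1685]
0.1403535284194543 [0.54699338 0.07183972] [0.3 0.3 0.4 0.4 0.4 0.5]
```

View pics/w12z.png

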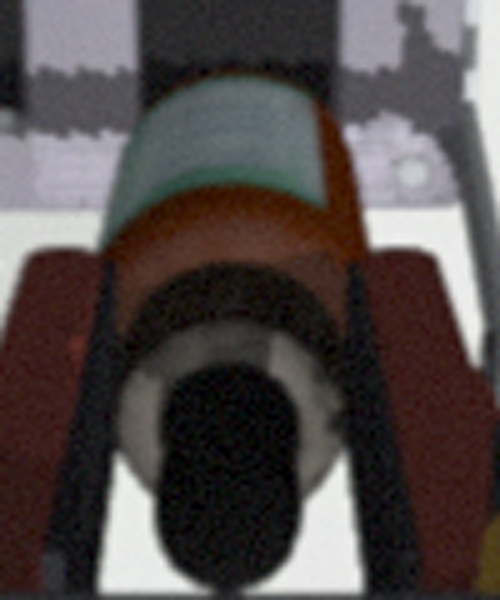

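```bash
python3 - <<'E'
from h import *
c=cam('wrist');p=monitor.get_state()["ee_pos"];z=p[2]
ax=CR@[1,0];ay=CR@[0,1]
def rel(q): d=(q-p)[:2]*1000; return (d@ax).round(1),(d@ay).round(1)
print("tip",rel(onz("wrist",255.6,274,z+.018,c)))
f=rel(onz("wrist",258,184.6,z-.0836,c));print("foot",f[0]+16,f[1])
print("collar top", rel(onz("wrist",210+232/5,170+415/5,z-.0066,c)))
E
```

```text
tip (np.float64(-0.9), np.float64(-0.6))
foot 4.5 0.8
collar top (np.float64(1.8), np.float64(-0.3))
```

```bash
sed -i 's/CT=np.array(\[.548,.0728\])/CT=np.array([.5475,.0723])/' h.py; python3 -m pendant '[[[1,0,0,-15,0,0.052,0.006],[1,0,0,-25,0,0,0],[1,0,0,-20,0,0,0],[1,0,0,-12,0,0,0],[1,0,0,-4,0,0,0],[1,0,0,0,0,0,0]]]' 20; python3 -c "
from h import *
err([.5625,.1687,.0896])
im=snapshot('wrist');save(im,'pics/w13.png',(130,100,380,290),3)"
```

```text
time: 18.6
ee_pos: [0.5613, 0.1594, 0.1749]
eef_rot: [-0.064, 0.998, 0.001, -0.017]
ft_force: [-0.0, -0.4, -0.9]
finger_gap: 0.0228
t18.60 pos [561.3 159.4 174.9] rot [ 0.001 -0.034  0.011] F [-0.  -0.4 -0.9] gap 22.8 ('d', array([  1.2,   9.3, -85.3]))
```

View pics/w13.png

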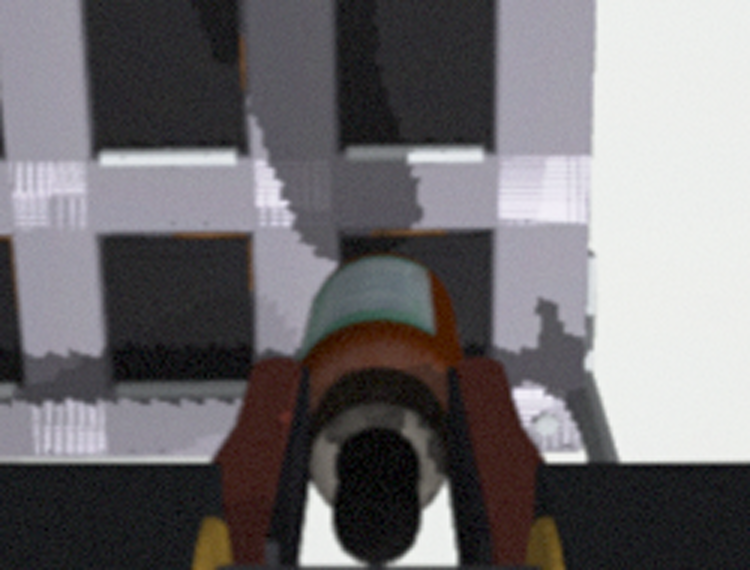

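```bash
python3 -m pendant '[[[1,1.5,9,0,0,0,0.01],[1,0,1,-10,0,0,0],[1,0,1,-8,0,0,0],[1,0,0,0,0,0,0]]]' 20; python3 -c "
from h import *
err([.5625,.1687,.0896])
"
```

```text
time: 18.98
ee_pos: [0.5647, 0.1715, 0.1612]
eef_rot: [-0.069, 0.998, 0.001, -0.013]
ft_force: [-0.4, 1.0, -0.5]
finger_gap: 0.023
t18.98 pos [564.7 171.5 161.2] rot [-0.001 -0.026  0.001] F [-0.4  1.  -0.5] gap 23.0 ('d', array([ -2.2,  -2.8, -71.6]))
```

```bash
python3 -m pendant '[[[1,-2.2,-2.5,-6,0,0,0],[1,0,0,-3,0,0,0],[1,0,0,0,0,0,0]]]' 20; python3 - <<'E'
from h import *
err([.5625,.1687,.0896])
im=snapshot('wrist');save(im,'pics/w14.png',(130,100,380,290),3)
c=cam('wrist')
for sx in(-1,1):
  for sy in(-1,1):
    q=CR@(np.array([.031,.093])+[sx*.021,sy*.020])+CT; print((np.array(proj('wrist',[*q,.062],c))-[130,100])*3)
E
```

```text
time: 19.23
ee_pos: [0.5622, 0.1693, 0.1513]
eef_rot: [-0.07, 0.997, 0.001, -0.013]
ft_force: [0.2, -0.1, -0.6]
finger_gap: 0.0229
t19.23 pos [562.2 169.3 151.3] rot [-0.001 -0.026 -0.   ] F [ 0.2 -0.1 -0.6] gap 22.9 ('d', array([  0.3,  -0.6, -61.7]))
[288.25073352 234.28246674]
[460.1397569 234.1538755]
[291.79707018 404.13844354]
[456.87737139 403.93993494]
```

View pics/w14.png

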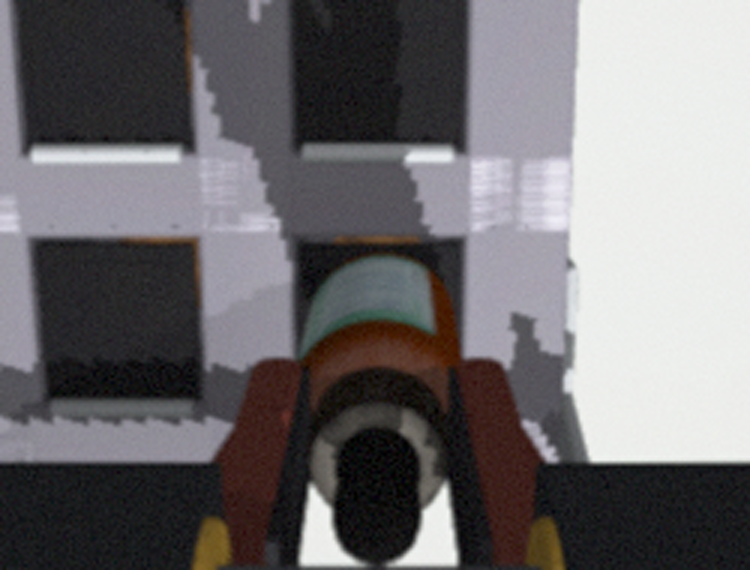

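```bash
python3 -m pendant '[[[1,0,0,-8,0,0,0],[1,0,0,-8,0,0,0],[1,0,0,-4,0,0,0]]]' 20; python3 -c "
from h import *
err([.5625,.1687,.0896])
"
```

```text
time: 19.53
ee_pos: [0.5629, 0.1693, 0.1317]
eef_rot: [-0.069, 0.998, 0.001, -0.011]
ft_force: [-0.3, 0.3, 0.1]
finger_gap: 0.0229
t19.53 pos [562.9 169.3 131.7] rot [-0.001 -0.023 -0.   ] F [-0.3  0.3  0.1] gap 22.9 ('d', array([ -0.4,  -0.6, -42.1]))
```

Inside the well with no force; continue.

```bash
python3 -m pendant '[[[1,0,0,-8,0,0,0],[1,0,0,-8,0,0,0],[1,0,0,-8,0,0,0],[1,0,0,-4,0,0,0]]]' 20; python3 -c "
from h import *
err([.5625,.1687,.0896])
"
```

```text
time: 19.87
ee_pos: [0.5623, 0.1691, 0.0997]
eef_rot: [-0.069, 0.998, 0.001, -0.012]
ft_force: [0.0, -0.7, -1.4]
finger_gap: 0.0228
t19.87 pos [562.3 169.1  99.7] rot [-0.001 -0.024  0.   ] F [ 0.  -0.7 -1.4] gap 22.8 ('d', array([  0.2,  -0.4, -10.1]))
```

```bash
python3 -m pendant '[[[1,0,0,-5,0,0,0],[1,0,0,-4,0,0,0],[1,0,0,-3,0,0,0],[1,0,0,-2,0,0,0]]]' 20; python3 -c "
from h import *
err([.5625,.1687,.0896])
"
```

```text
time: 20.2
ee_pos: [0.5641, 0.1698, 0.0897]
eef_rot: [-0.07, 0.998, 0.002, -0.009]
ft_force: [-2.1, -1.4, 4.9]
finger_gap: 0.0227
t20.20 pos [564.1 169.8  89.7] rot [-0.003 -0.017 -0.   ] F [-2.1 -1.4  4.9] gap 22.7 ('d', array([-1.6, -1.1, -0.1]))
```

```bash
python3 -m pendant '[[[0.5,0,0,0,0,0,0],[0.5,0,0,0,0,0,0],[0.5,0,0,0,0,0,0],[0.5,0,0,12,0,0,0],[0.5,0,0,25,0,0,0],[0.5,0,0,30,0,0.02,0],[0.5,0,0,35,0,0,0],[0.5,-5,-15,20,0,0,0],[0.5,-10,-30,5,0,0,0],[0.5,-12,-36,0,0,0,0],[0.5,-13,-36,0,0,0,0],[0.5,-13,-36,0,0,0,0],[0.5,-13,-36,0,0,0,0],[0.5,-13,-36,0,0,0,0],[0.5,-13,-36,0,0,0,0],[0.5,-13,-36,0,0,0,0],[0.5,-13,-36,0,0,0,0],[0.5,-13,-36,0,0,0,0],[0.5,-6,-18,0,0,0,0],[0.5,0,0,0,0,0,0]]]' 20; python3 -c "
from h import *
err([.424,-.3045,.15])
im=snapshot('scene');np.save('pics/s15.npy',im);save(im,'pics/s15.png',(130,120,330,280),3.8)
c=cam('wrist');im=snapshot('wrist');np.save('pics/w15.npy',im);np.save('pics/w15c.npy',np.array(c,dtype=object),allow_pickle=True);save(im,'pics/w15.png',s=1.5)
"
```

```text
time: 21.87
ee_pos: [0.4149, -0.2309, 0.2331]
eef_rot: [-0.073, 0.997, 0.0, -0.016]
ft_force: [0.2, 0.4, 0.1]
finger_gap: 0.0439
t21.87 pos [ 414.9 -230.9  233.1] rot [ 0.001 -0.032 -0.007] F [0.2 0.4 0.1] gap 43.9 ('d', array([  9.1, -73.6, -83.1]))
```

View pics/s15.png

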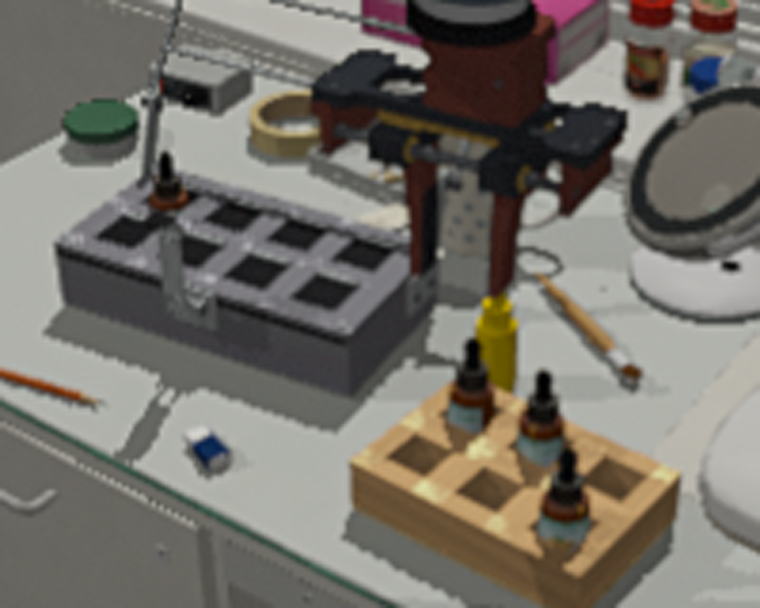

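View pics/w15.png

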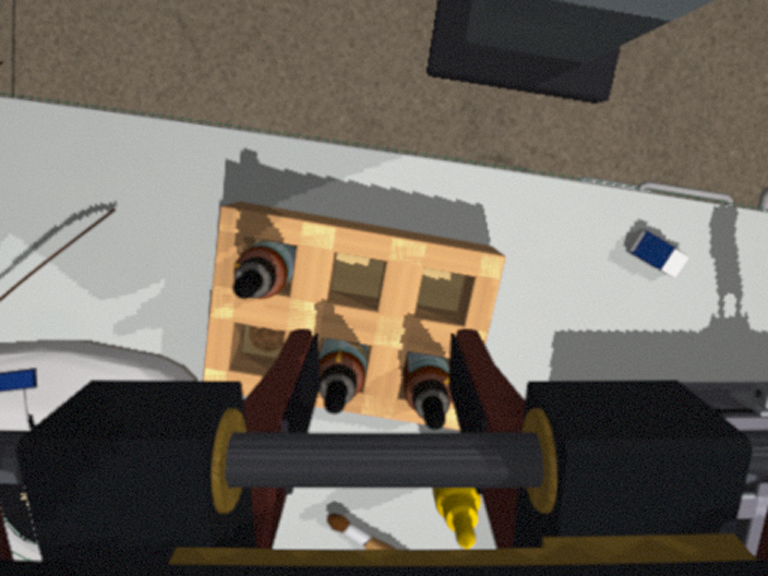

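```bash
python3 - <<'E'
from h import *
c=tuple(np.load('pics/w15c.npy',allow_pickle=True))
for n,b in(("A",(247,285)),("C",(336,399)),("D",(434,412))):
    print(n,onz("wrist",b[0]/1.5,b[1]/1.5,.110,c).round(4))
E
```

```text
A [ 0.4243 -0.3029  0.11  ]
C [ 0.4832 -0.2472  0.11  ]
D [ 0.4832 -0.1909  0.11  ]
```

```bash
python3 -m pendant '[[[0.5,20,14,-15,0,-0.03,-0.007],[0.5,20,14,-20,0,0,0],[0.5,20,14,-20,0,0,0],[0.5,10,4,-15,0,0,0],[0.5,1,0,-5,0,0,0],[0.5,0,0,0,0,0,0]]]' 20; python3 - <<'E'
from h import *
err([.4838,-.1905,.09])
c=cam('wrist');im=snapshot('wrist');save(im,'pics/w16.png',s=1.5);print(1.5*proj('wrist',[.4838,-.1905,.11],c))
E
```

```text
time: 22.47
ee_pos: [0.4927, -0.1717, 0.1591]
eef_rot: [-0.074, 0.997, 0.0, 0.003]
ft_force: [-0.3, 0.0, 0.4]
finger_gap: 0.0439
t22.47 pos [ 492.7 -171.7  159.1] rot [-0.001  0.006 -0.009] F [-0.3  0.   0.4] gap 43.9 ('d', array([ -8.9, -18.8, -69.1]))
[341.08057362 300.38615286]
```

View pics/w16.png

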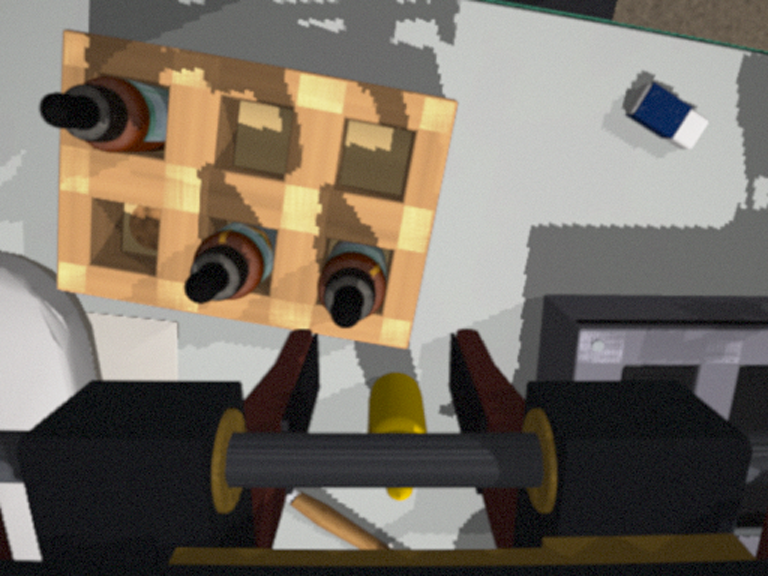

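```bash
python3 -m pendant '[[[0.5,-7,-17,0,0,0,-0.009],[0.5,0,0,-15,0,0,0],[0.5,0,0,-15,0,0,0],[0.5,0,0,0,0,0,0]]]' 20; python3 - <<'E'
from h import *
err([.4855,-.1885,.09])
E
```

```text
time: 22.85
ee_pos: [0.486, -0.1891, 0.1353]
eef_rot: [-0.07, 0.997, -0.002, 0.006]
ft_force: [-0.3, 0.5, -0.3]
finger_gap: 0.0437
t22.85 pos [ 486.  -189.1  135.3] rot [ 0.003  0.013 -0.002] F [-0.3  0.5 -0.3] gap 43.7 ('d', array([ -0.5,   0.6, -45.3]))
```

```bash
python3 -m pendant '[[[0.5,0,0,-12,0.003,0.013,0],[0.5,0,0,-12,0,0,0],[0.5,0,0,-12,0,0,0],[0.5,0,0,-5,0,0,0],[0.5,0,0,0,0,0,0]]]' 20; python3 - <<'E'
from h import *
err([.4855,-.1885,.091])
E
```

```text
time: 23.27
ee_pos: [0.4866, -0.1899, 0.0956]
eef_rot: [-0.07, 0.998, -0.001, 0.002]
ft_force: [1.1, 0.9, 0.6]
finger_gap: 0.0436
t23.27 pos [ 486.6 -189.9   95.6] rot [ 0.002  0.004 -0.001] F [1.1 0.9 0.6] gap 43.6 ('d', array([-1.1,  1.4, -4.6]))
```

```bash
python3 -m pendant '[[[0.5,-1,1,-4.5,0,0,0],[1,0,0,0,0,0,0],[1,0,0,0,0,0,0],[1,0,0,0,0,0,0],[1,0,0,0,0,0,0],[1,0,0,0,0,0,0]]]' 20; python3 - <<'E'
from h import *
err([.4855,-.1885,.091])
E
python3 -m pendant '[[[1,0,0,10,0,0,0],[1,0,0,20,0,0,0],[1,0,0,28,0,0,0],[1,1,2,35,0,0,0],[1,6,15,35,0,0,0],[1,10,34,10,0,0,0],[1,10,34,0,0,0,0],[1,10,34,0,0,0,0],[1,10,34,0,0,0,0],[1,10,34,0,0,0,0],[1,10,34,0,0,0,0],[1,10,34,0,0,0,0],[1,7,15,0,0,0,0],[1,0,0,0,0,0,0],[1,0,0,0,0,0,0],[1,0,0,0,0,0,0]]]' 20; python3 - <<'E'
from h import *
err([.5730,.1080,.0896])
im=snapshot('wrist');save(im,'pics/w17.png',s=1.5);save(im,'pics/w17z.png',(210,170,310,290),5)
E
```

```text
time: 23.77
ee_pos: [0.4857, -0.1887, 0.0911]
eef_rot: [-0.07, 0.998, -0.001, 0.002]
ft_force: [0.2, -0.1, -0.8]
finger_gap: 0.0227
t23.77 pos [ 485.7 -188.7   91.1] rot [ 0.002  0.004 -0.002] F [ 0.2 -0.1 -0.8] gap 22.7 ('d', array([-0.2,  0.2, -0.1]))
time: 25.1
ee_pos: [0.5687, 0.0943, 0.2503]
eef_rot: [-0.068, 0.998, -0.001, 0.008]
ft_force: [0.5, -0.9, -1.2]
finger_gap: 0.0227
t25.10 pos [568.7  94.3 250.3] rot [0.001 0.017 0.003] F [ 0.5 -0.9 -1.2] gap 22.7 ('d', array([   4.3,   13.7, -160.7]))
```

View pics/w17z.png

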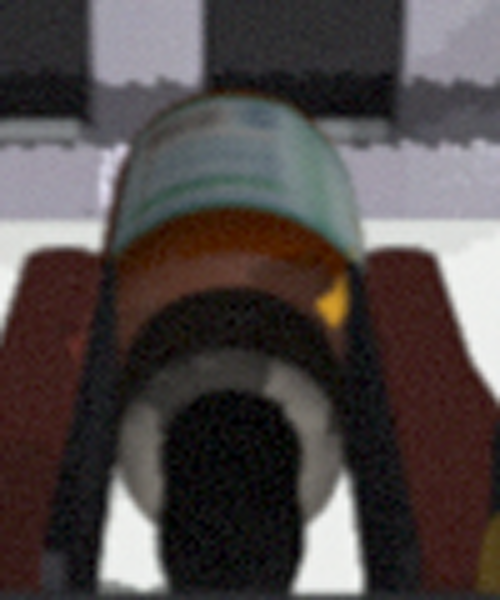

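```bash
cat >> h.py <<'E'
def held(foot,coll,h):
    c=cam('wrist');p=monitor.get_state()["ee_pos"];z=p[2];ax=CR@[1,0];ay=CR@[0,1]
    def rel(q): d=(q-p)[:2]*1000; return np.array([d@ax,d@ay])
    f=rel(onz("wrist",*foot,z-h,c))+[16,0];k=rel(onz("wrist",*coll,z-h+.077,c))
    print("foot",f.round(1),"collar",k.round(1),"tilt fix about carrier y",((f-k)[0]/77).round(3))
E
python3 - <<'E'
from h import *
held((257,188.6),(210+232/5,170+440/5),.0831)
E
```

```text
foot [ 7.5 -0.1] collar [ 4.2 -0.3] tilt fix about carrier y 0.043
```

```bash
python3 -m pendant '[[[1,-1,13,-10,0,0.04,0.003],[1,0,1,-25,0,0,0],[1,0,1,-25,0,0,0],[1,0,1,-15,0,0,0],[1,0,0,-5,0,0,0],[1,0,0,0,0,0,0]]]' 20; python3 -c "
from h import *
err([.5674,.1070,.0891])"
```

```text
time: 25.65
ee_pos: [0.5673, 0.1014, 0.172]
eef_rot: [-0.063, 0.998, -0.001, -0.009]
ft_force: [0.2, -0.1, -0.9]
finger_gap: 0.0227
t25.65 pos [567.3 101.4 172. ] rot [ 0.003 -0.018  0.012] F [ 0.2 -0.1 -0.9] gap 22.7 ('d', array([  0.1,   5.6, -82.9]))
```

```bash
python3 -m pendant '[[[1,0,5.5,-8,0,0,0.012],[1,0,0,-8,0,0,0],[1,0,0,-4,0,0,0],[1,0,0,0,0,0,0]]]' 20; python3 - <<'E'
from h import *
err([.5674,.1070,.0891])
im=snapshot('wrist');save(im,'pics/w18.png',(130,100,380,290),3)
E
```

```text
time: 25.98
ee_pos: [0.5683, 0.1052, 0.1538]
eef_rot: [-0.068, 0.998, -0.001, -0.007]
ft_force: [-0.5, -0.6, -1.0]
finger_gap: 0.023
t25.98 pos [568.3 105.2 153.8] rot [ 0.002 -0.014  0.002] F [-0.5 -0.6 -1. ] gap 23.0 ('d', array([ -0.9,   1.8, -64.7]))
```

View pics/w18.png

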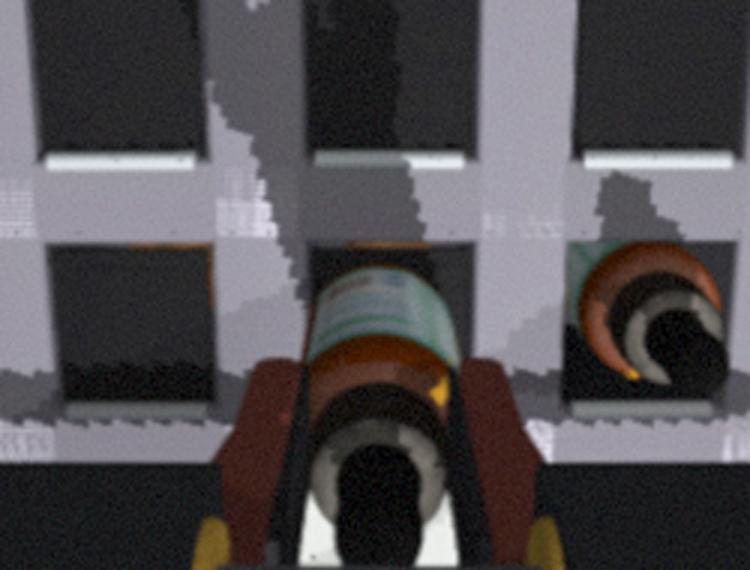

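```bash
python3 -m pendant '[[[1,-1.5,2.5,0,0,0,0],[1,0,0,-3,0,0,0],[1,0,0,0,0,0,0]]]' 20; python3 - <<'E'
from h import *
err([.5668,.1078,.0891])
im=snapshot('wrist');save(im,'pics/w18.png',(130,100,380,290),3)
E
```

```text
time: 26.28
ee_pos: [0.5674, 0.1081, 0.1527]
eef_rot: [-0.068, 0.998, -0.001, -0.005]
ft_force: [-0.2, -1.4, -1.6]
finger_gap: 0.023
t26.28 pos [567.4 108.1 152.7] rot [ 0.002 -0.011  0.002] F [-0.2 -1.4 -1.6] gap 23.0 ('d', array([ -0.6,  -0.3, -63.6]))
```

View pics/w18.png

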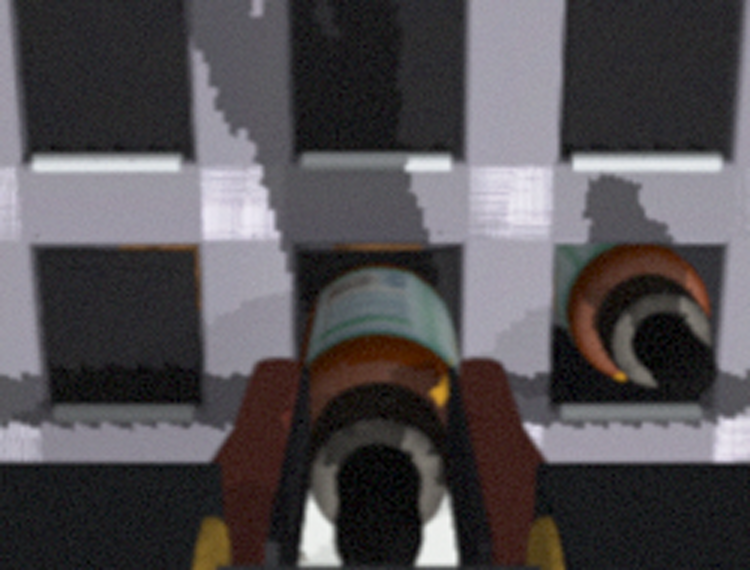

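```bash
python3 -m pendant '[[[1,0,0,-8,0,0,0],[1,0,0,-8,0,0,0],[1,0,0,-4,0,0,0]]]' 20; python3 -c "
from h import *
err([.5670,.1078,.0891])
"
```

```text
time: 26.58
ee_pos: [0.5684, 0.1084, 0.1337]
eef_rot: [-0.069, 0.998, -0.001, -0.003]
ft_force: [-0.8, -0.0, -0.8]
finger_gap: 0.0228
t26.58 pos [568.4 108.4 133.7] rot [ 0.002 -0.007  0.002] F [-0.8 -0.  -0.8] gap 22.8 ('d', array([ -1.4,  -0.6, -44.6]))
```

```bash
python3 -m pendant '[[[1,-1,-0.5,-8,0,0,0],[1,0,0,-8,0,0,0],[1,0,0,-8,0,0,0],[1,0,0,-5,0,0,0]]]' 20; python3 -c "
from h import *
err([.5670,.1078,.0891])
"
```

```text
time: 26.92
ee_pos: [0.5665, 0.1077, 0.1004]
eef_rot: [-0.068, 0.998, -0.001, -0.004]
ft_force: [-0.0, 0.3, -1.2]
finger_gap: 0.0228
t26.92 pos [566.5 107.7 100.4] rot [ 0.002 -0.009  0.002] F [-0.   0.3 -1.2] gap 22.8 ('d', array([  0.5,   0.1, -11.3]))
```

```bash
python3 -m pendant '[[[1,0,0,-6,0,0,0],[1,0,0,-4,0,0,0],[1,0,0,-3,0,0,0],[1,0,0,-2,0,0,0]]]' 20; python3 -c "
from h import *
err([.5670,.1078,.0891])
"
```

```text
time: 27.25
ee_pos: [0.5682, 0.1079, 0.0889]
eef_rot: [-0.069, 0.998, -0.0, -0.001]
ft_force: [-2.2, -0.2, 5.4]
finger_gap: 0.0231
t27.25 pos [568.2 107.9  88.9] rot [ 0.001 -0.002  0.002] F [-2.2 -0.2  5.4] gap 23.1 ('d', array([-1.2, -0.1,  0.2]))
```

```bash
python3 -m pendant '[[[0.5,0,0,0,0,0,0],[0.5,0,0,0,0,0,0],[0.5,0,0,0,0,0,0],[0.5,0,0,12,0,0,0],[0.5,0,0,25,0,0,0],[0.5,0,0,30,0,0,0],[0.5,0,0,35,0,0,0],[0.5,-7,-15,30,0,0,0],[0.5,-12,-30,5,0,0,0],[0.5,-14,-36,0,0,0,0],[0.5,-14,-36,0,0,0,0],[0.5,-14,-36,0,0,0,0],[0.5,-14,-36,0,0,0,0],[0.5,-14,-36,0,0,0,0],[0.5,-14,-36,0,0,0,0],[0.5,-14,-36,0,0,0,0],[0.5,-14,-36,0,0,0,0],[0.5,-10,-20,0,0,0,0],[0.5,0,0,0,0,0,0],[0.5,0,0,0,0,0,0]]]' 20; python3 -c "
from h import *
err([.424,-.3045,.15])
im=snapshot('scene');save(im,'pics/s19.png',(130,120,330,280),3.8)
c=cam('wrist');im=snapshot('wrist');np.save('pics/w19.npy',im);np.save('pics/w19c.npy',np.array(c,dtype=object),allow_pickle=True);save(im,'pics/w19.png',s=1.5)
"
```

```text
time: 28.92
ee_pos: [0.4149, -0.2578, 0.2433]
eef_rot: [-0.071, 0.997, -0.003, 0.002]
ft_force: [-0.0, 0.5, -0.1]
finger_gap: 0.044
t28.92 pos [ 414.9 -257.8  243.3] rot [ 0.006  0.005 -0.003] F [-0.   0.5 -0.1] gap 44.0 ('d', array([  9.1, -46.7, -93.3]))
```

View pics/s19.png

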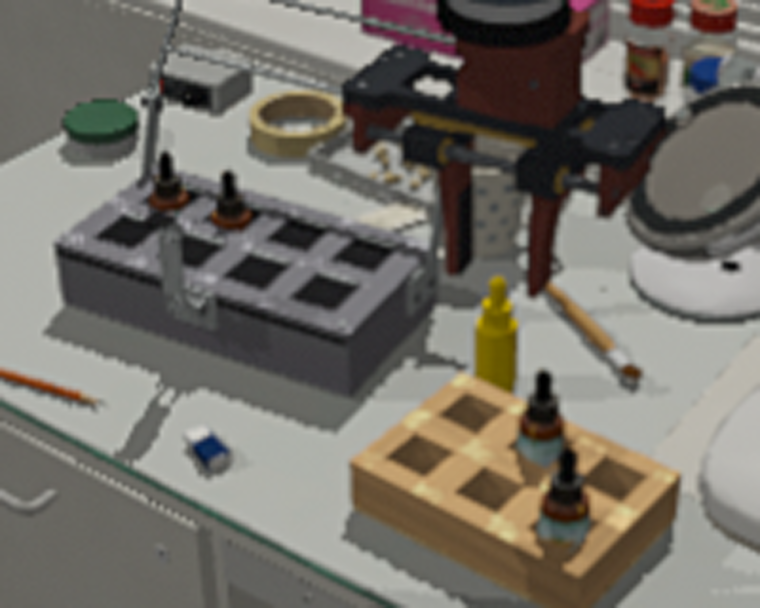

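View pics/w19.png

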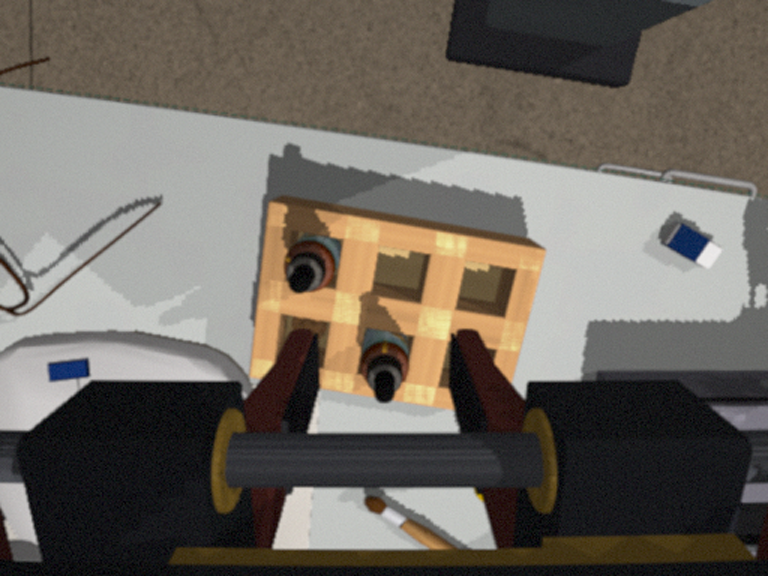

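```bash
python3 - <<'E'
from h import *
c=tuple(np.load('pics/w19c.npy',allow_pickle=True))
for n,b in(("A",(301,277)),("C",(384,386))): print(n,onz("wrist",b[0]/1.5,b[1]/1.5,.110,c).round(4))
E
python3 -m pendant '[[[0.5,18,3,-20,0.006,0.005,0],[0.5,18,3,-22,0,0,0],[0.5,18,2,-22,0,0,0],[0.5,10,0,-15,0,0,0],[0.5,2,0,-5,0,0,0],[0.5,0,0,0,0,0,0]]]' 20; python3 - <<'E'
from h import *
err([.485,-.248,.091])
c=cam('wrist');im=snapshot('wrist');save(im,'pics/w20.png',s=1.5);print(1.5*proj('wrist',[.485,-.248,.11],c))
E
```

```text
A [ 0.4225 -0.3045  0.11  ]
C [ 0.4815 -0.2495  0.11  ]
time: 29.52
ee_pos: [0.4885, -0.2395, 0.1595]
eef_rot: [-0.078, 0.997, -0.001, 0.003]
ft_force: [0.3, -0.4, 1.8]
finger_gap: 0.044
t29.52 pos [ 488.5 -239.5  159.5] rot [ 0.001  0.006 -0.017] F [ 0.3 -0.4  1.8] gap 44.0 ('d', array([ -3.5,  -8.5, -68.5]))
[365.54712073 316.50117248]
```

View pics/w20.png

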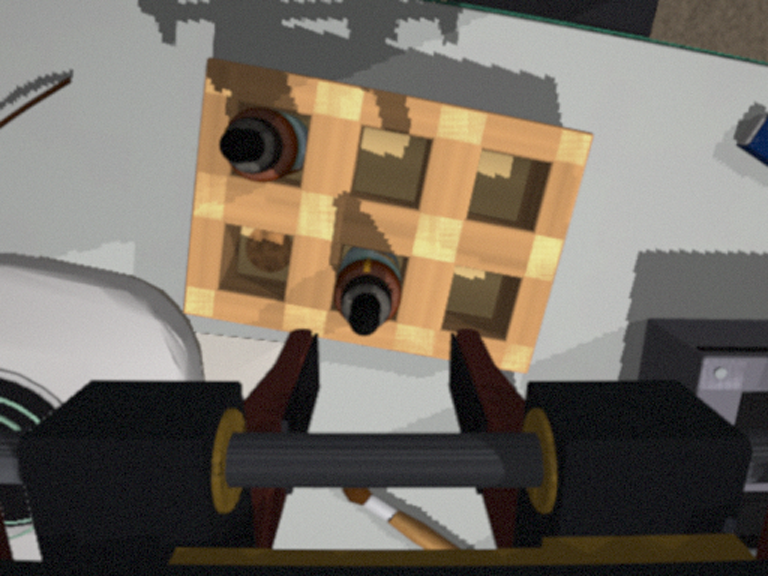

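```bash
python3 -m pendant '[[[0.5,-1.5,-8.5,0,0,0.006,-0.017],[0.5,0,0,-15,0,0,0],[0.5,0,0,-15,0,0,0],[0.5,0,0,0,0,0,0]]]' 20; python3 - <<'E'
from h import *
err([.487,-.248,.091])
E
```

```text
time: 29.9
ee_pos: [0.4876, -0.2496, 0.1362]
eef_rot: [-0.068, 0.998, -0.004, 0.003]
ft_force: [0.7, -0.8, 0.2]
finger_gap: 0.0437
t29.90 pos [ 487.6 -249.6  136.2] rot [0.007 0.006 0.002] F [ 0.7 -0.8  0.2] gap 43.7 ('d', array([ -0.6,   1.6, -45.2]))
```

```bash
python3 -m pendant '[[[0.5,0,1.5,-12,0.007,0.006,0],[0.5,0,0,-12,0,0,0],[0.5,0,0,-12,0,0,0],[0.5,0,0,-6,0,0,0],[0.5,0,0,0,0,0,0]]]' 20; python3 - <<'E'
from h import *
err([.487,-.248,.091])
E
```

```text
time: 30.32
ee_pos: [0.4878, -0.2503, 0.0957]
eef_rot: [-0.067, 0.998, -0.002, 0.002]
ft_force: [0.4, 0.8, 0.1]
finger_gap: 0.0439
t30.32 pos [ 487.8 -250.3   95.7] rot [0.003 0.005 0.005] F [0.4 0.8 0.1] gap 43.9 ('d', array([-0.8,  2.3, -4.7]))
```

```bash
python3 -m pendant '[[[0.5,-0.5,2,-4.5,0,0,0],[1,0,0,0,0,0,0],[1,0,0,0,0,0,0],[1,0,0,0,0,0,0],[1,0,0,0,0,0,0],[1,0,0,0,0,0,0]]]' 20; python3 - <<'E'
from h import *
err([.487,-.248,.091])
E
python3 -m pendant '[[[1,0,0,10,0,0,0],[1,0,0,20,0,0,0],[1,0,0,28,0,0,0],[1,0,2,35,0,0,0],[1,1,15,35,0,0,0],[1,1,34,10,0,0,0],[1,1,34,0,0,0,0],[1,1,34,0,0,0,0],[1,1,34,0,0,0,0],[1,1,34,0,0,0,0],[1,1,34,0,0,0,0],[1,1,34,0,0,0,0],[1,1,34,0,0,0,0],[1,1,34,0,0,0,0],[1,1,34,0,0,0,0],[1,1,34,0,0,0,0],[1,1,15,0,0,0,0],[1,0,0,0,0,0,0],[1,0,0,0,0,0,0],[1,0,0,0,0,0,0]]]' 20; python3 - <<'E'
from h import *
err([.5000,.1600,.0896])
im=snapshot('wrist');save(im,'pics/w21.png',s=1.5);save(im,'pics/w21z.png',(210,170,310,290),5)
E
```

```text
time: 30.82
ee_pos: [0.4874, -0.248, 0.0911]
eef_rot: [-0.067, 0.998, -0.002, 0.003]
ft_force: [0.0, -0.7, -0.5]
finger_gap: 0.0231
t30.82 pos [ 487.4 -248.    91.1] rot [0.003 0.005 0.005] F [ 0.  -0.7 -0.5] gap 23.1 ('d', array([-0.4, -0. , -0.1]))
time: 32.48
ee_pos: [0.4941, 0.1768, 0.2543]
eef_rot: [-0.065, 0.998, -0.002, 0.011]
ft_force: [0.3, -0.4, -1.3]
finger_gap: 0.0229
t32.48 pos [494.1 176.8 254.3] rot [0.002 0.023 0.009] F [ 0.3 -0.4 -1.3] gap 22.9 ('d', array([   5.9,  -16.8, -164.7]))
```

View pics/w21z.png

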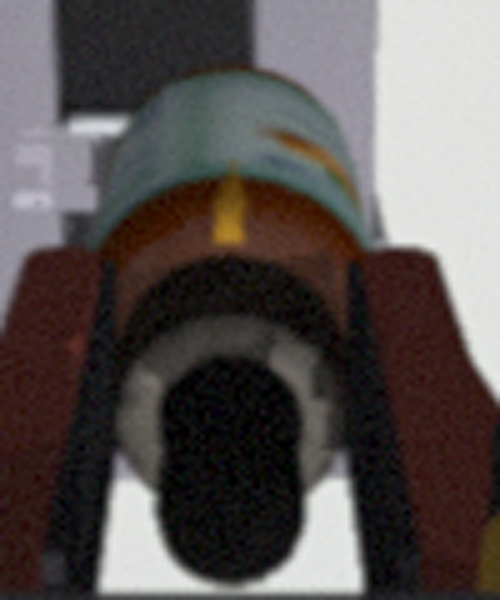

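```bash
python3 -m pendant '[[[1,6.5,-16,-10,0,0.04,0.009],[1,0,0,-25,0,0,0],[1,0,0,-25,0,0,0],[1,0,0,-15,0,0,0],[1,0,0,-5,0,0,0],[1,0,0,0,0,0,0]]]' 20; python3 -c "
from h import *
err([.5007,.1600,.0891])"
```

```text
time: 33.03
ee_pos: [0.5022, 0.1516, 0.1753]
eef_rot: [-0.064, 0.998, -0.001, -0.006]
ft_force: [-0.5, -0.4, -0.4]
finger_gap: 0.023
t33.03 pos [502.2 151.6 175.3] rot [ 0.002 -0.012  0.011] F [-0.5 -0.4 -0.4] gap 23.0 ('d', array([ -1.5,   8.4, -86.2]))
```

```bash
python3 -m pendant '[[[1,-1.5,8.4,-8,0,0,0.011],[1,0,0.5,-10,0,0,0],[1,0,0,-5,0,0,0],[1,0,0,0,0,0,0]]]' 20; python3 - <<'E'
from h import *
err([.5007,.1600,.0891])
im=snapshot('wrist');save(im,'pics/w22.png',(130,100,380,290),3)
E
```

```text
time: 33.37
ee_pos: [0.5018, 0.16, 0.1537]
eef_rot: [-0.069, 0.998, -0.0, -0.004]
ft_force: [-0.1, 0.3, -0.4]
finger_gap: 0.0227
t33.37 pos [501.8 160.  153.7] rot [ 0.001 -0.008  0.002] F [-0.1  0.3 -0.4] gap 22.7 ('d', array([ -1.1,  -0. , -64.6]))
```

View pics/w22.png

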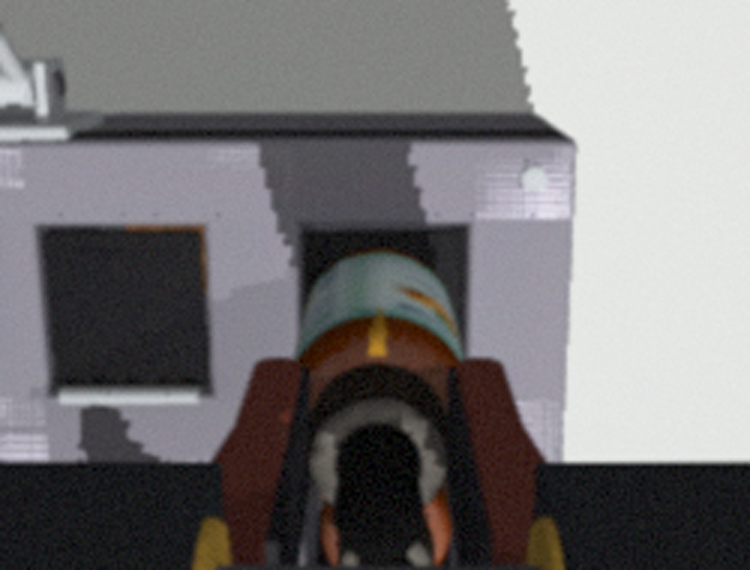

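```bash
python3 -m pendant '[[[1,-1.5,0.3,-3,0,0,0],[1,0,0,-8,0,0,0],[1,0,0,-8,0,0,0],[1,0,0,-4,0,0,0]]]' 20; python3 -c "
from h import *
err([.5003,.1604,.0891])
"
```

```text
time: 33.75
ee_pos: [0.5014, 0.161, 0.1324]
eef_rot: [-0.069, 0.998, 0.0, -0.001]
ft_force: [-0.5, -1.1, -1.2]
finger_gap: 0.0232
t33.75 pos [501.4 161.  132.4] rot [-0.    -0.002  0.001] F [-0.5 -1.1 -1.2] gap 23.2 ('d', array([ -1.1,  -0.6, -43.3]))
```

```bash
python3 -m pendant '[[[1,-1,-0.5,-8,0,0,0],[1,0,0,-8,0,0,0],[1,0,0,-8,0,0,0],[1,0,0,-5,0,0,0]]]' 20; python3 -c "
from h import *
err([.5003,.1604,.0891])
"
```

```text
time: 34.08
ee_pos: [0.4999, 0.1604, 0.0998]
eef_rot: [-0.069, 0.998, 0.0, -0.001]
ft_force: [0.2, 0.2, -1.2]
finger_gap: 0.0228
t34.08 pos [499.9 160.4  99.8] rot [-0.    -0.003  0.001] F [ 0.2  0.2 -1.2] gap 22.8 ('d', array([  0.4,  -0. , -10.7]))
```

```bash
python3 -m pendant '[[[1,0,0,-6,0,0,0],[1,0,0,-4,0,0,0],[1,0,0,-3,0,0,0],[1,0,0,-2,0,0,0]]]' 20; python3 -c "
from h import *
err([.5003,.1604,.0891])
"
```

```text
time: 34.42
ee_pos: [0.5019, 0.1607, 0.0887]
eef_rot: [-0.069, 0.998, 0.001, 0.002]
ft_force: [-2.4, -1.3, 5.1]
finger_gap: 0.0226
t34.42 pos [501.9 160.7  88.7] rot [-0.001  0.004  0.001] F [-2.4 -1.3  5.1] gap 22.6 ('d', array([-1.6, -0.3,  0.4]))
```

```bash
python3 -m pendant '[[[0.5,0,0,0,0,0,0],[0.5,0,0,0,0,0,0],[0.5,0,0,0,0,0,0],[0.5,0,0,12,0,0,0],[0.5,0,0,25,0,0,0],[0.5,0,0,30,0,0,0],[0.5,0,0,35,0,0,0],[0.5,-5,-15,30,0,0,0],[0.5,-8,-38,5,0,0,0],[0.5,-8,-38,0,0,0,0],[0.5,-8,-38,0,0,0,0],[0.5,-8,-38,0,0,0,0],[0.5,-8,-38,0,0,0,0],[0.5,-8,-38,0,0,0,0],[0.5,-8,-38,0,0,0,0],[0.5,-8,-38,0,0,0,0],[0.5,-8,-38,0,0,0,0],[0.5,-8,-38,0,0,0,0],[0.5,-5,-30,0,0,0,0],[0.5,0,0,0,0,0,0]]]' 20; python3 -c "
from h import *
err([.4235,-.3045,.15])
im=snapshot('scene');save(im,'pics/s23.png',(130,120,330,280),3.8)
c=cam('wrist');im=snapshot('wrist');np.save('pics/w23.npy',im);np.save('pics/w23c.npy',np.array(c,dtype=object),allow_pickle=True);save(im,'pics/w23.png',s=1.5)
"
```

```text
time: 36.08
ee_pos: [0.4006, -0.2805, 0.2436]
eef_rot: [-0.073, 0.997, -0.002, 0.006]
ft_force: [0.7, 0.0, 0.8]
finger_gap: 0.0442
t36.08 pos [ 400.6 -280.5  243.6] rot [ 0.004  0.012 -0.007] F [0.7 0.  0.8] gap 44.2 ('d', array([ 22.9, -24. , -93.6]))
```

View pics/s23.png

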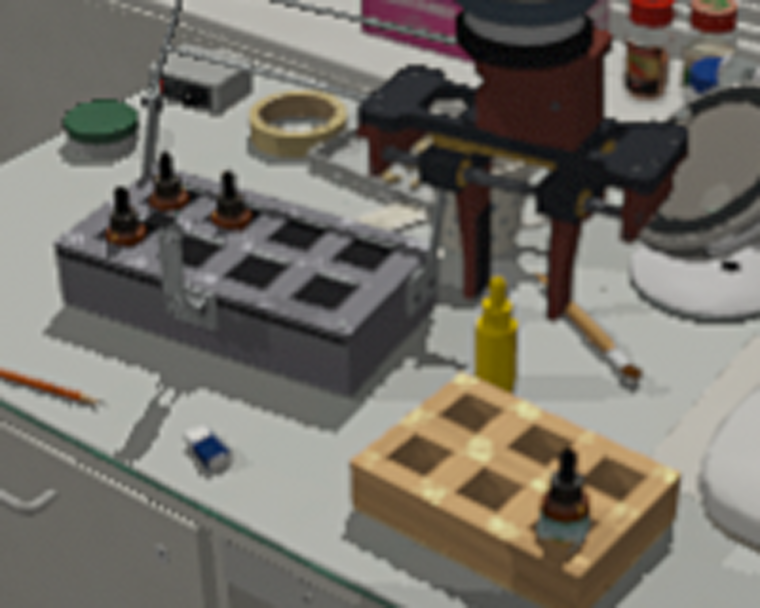

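View pics/w23.png

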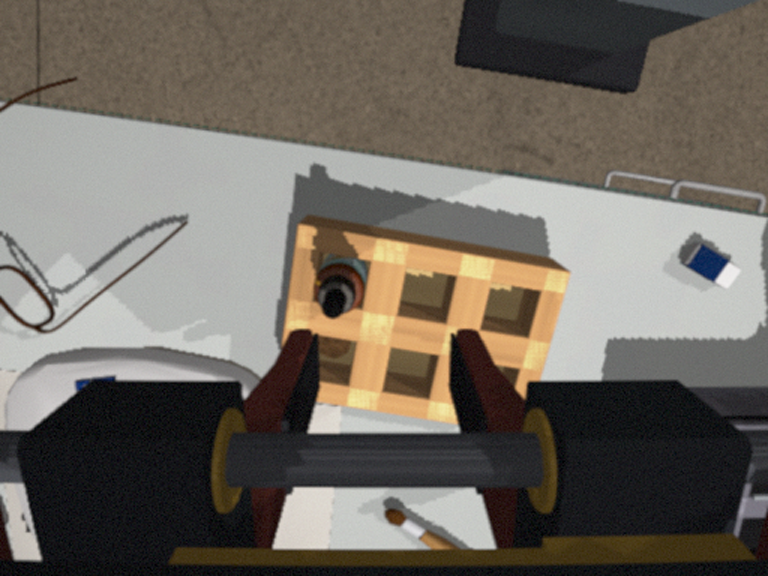

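```bash
python3 - <<'E'
from h import *
c=tuple(np.load('pics/w23c.npy',allow_pickle=True));print(onz("wrist",333/1.5,301/1.5,.110,c).round(4))
E
python3 -m pendant '[[[0.5,8,-6,-20,0.004,0.012,0],[0.5,8,-6,-25,0,0,0],[0.5,7,-6,-22,0,0,0],[0.5,3,-4,-15,0,0,0],[0.5,0,0,-5,0,0,0],[0.5,0,0,0,0,0,0]]]' 20; python3 - <<'E'
from h import *
err([.4245,-.304,.091])
c=cam('wrist');im=snapshot('wrist');save(im,'pics/w24.png',s=1.5);print(1.5*proj('wrist',[.4245,-.304,.11],c))
E
```

```text
[ 0.4213 -0.3059  0.11  ]
time: 36.68
ee_pos: [0.4324, -0.2915, 0.159]
eef_rot: [-0.079, 0.997, 0.0, 0.004]
ft_force: [0.5, 0.8, 0.5]
finger_gap: 0.0437
t36.68 pos [ 432.4 -291.5  159. ] rot [-0.001  0.008 -0.019] F [0.5 0.8 0.5] gap 43.7 ('d', array([ -7.9, -12.5, -68. ]))
[356.77356989 304.43790589]
```

View pics/w24.png

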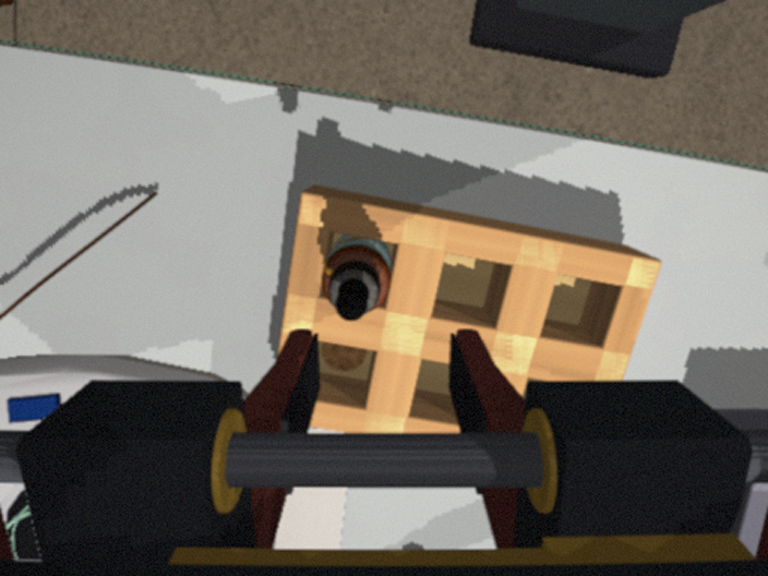

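```bash
python3 -m pendant '[[[0.5,-8,-14,0,0,0.008,-0.019],[0.5,0,0,-15,0,0,0],[0.5,0,0,-15,0,0,0],[0.5,0,0,0,0,0,0]]]' 20; python3 - <<'E'
from h import *
err([.424,-.3058,.091])
E
```

```text
time: 37.07
ee_pos: [0.4252, -0.3073, 0.1363]
eef_rot: [-0.069, 0.998, -0.003, 0.003]
ft_force: [0.7, -0.6, -0.3]
finger_gap: 0.0439
t37.07 pos [ 425.2 -307.3  136.3] rot [0.006 0.007 0.   ] F [ 0.7 -0.6 -0.3] gap 43.9 ('d', array([ -1.2,   1.5, -45.3]))
```

```bash
python3 -m pendant '[[[0.5,-1,1.5,-12,0.006,0.007,0],[0.5,0,0,-12,0,0,0],[0.5,0,0,-12,0,0,0],[0.5,0,0.5,-6,0,0,0],[0.5,0,0.5,0,0,0,0]]]' 20; python3 - <<'E'
from h import *
err([.424,-.3058,.091])
E
```

```text
time: 37.48
ee_pos: [0.4242, -0.3068, 0.0956]
eef_rot: [-0.068, 0.998, -0.002, 0.002]
ft_force: [-0.4, 0.4, 0.0]
finger_gap: 0.0438
t37.48 pos [ 424.2 -306.8   95.6] rot [0.005 0.003 0.003] F [-0.4  0.4  0. ] gap 43.8 ('d', array([-0.2,  1. , -4.6]))
```

```bash
python3 -m pendant '[[[0.5,0,1,-4.5,0,0,0],[1,0,0,0,0,0,0],[1,0,0,0,0,0,0],[1,0,0,0,0,0,0],[1,0,0,0,0,0,0],[1,0,0,0,0,0,0]]]' 20; python3 - <<'E'
from h import *
err([.424,-.3058,.091])
E
python3 -m pendant '[[[1,0,0,10,0,0,0],[1,0,0,20,0,0,0],[1,0,0,28,0,0,0],[1,1,2,35,0,0,0],[1,4,15,35,0,0,0],[1,7,34,10,0,0,0],[1,7,34,0,0,0,0],[1,7,34,0,0,0,0],[1,7,34,0,0,0,0],[1,7,34,0,0,0,0],[1,7,34,0,0,0,0],[1,7,34,0,0,0,0],[1,7,34,0,0,0,0],[1,7,34,0,0,0,0],[1,7,34,0,0,0,0],[1,7,34,0,0,0,0],[1,3,8,0,0,0,0],[1,0,0,0,0,0,0],[1,0,0,0,0,0,0],[1,0,0,0,0,0,0]]]' 20; python3 - <<'E'
from h import *
err([.509,.0990,.0896])
im=snapshot('wrist');save(im,'pics/w25.png',s=1.5);save(im,'pics/w25z.png',(210,170,310,290),5)
E
```

```text
time: 37.98
ee_pos: [0.4245, -0.3055, 0.0911]
eef_rot: [-0.068, 0.998, -0.002, 0.002]
ft_force: [-0.1, 0.0, -0.0]
finger_gap: 0.0229
t37.98 pos [ 424.5 -305.5   91.1] rot [0.005 0.004 0.002] F [-0.1  0.  -0. ] gap 22.9 ('d', array([-0.5, -0.3, -0.1]))
time: 39.65
ee_pos: [0.5065, 0.1119, 0.2542]
eef_rot: [-0.066, 0.998, -0.004, 0.01]
ft_force: [-0.2, 0.4, -1.1]
finger_gap: 0.0228
t39.65 pos [506.5 111.9 254.2] rot [0.007 0.021 0.007] F [-0.2  0.4 -1.1] gap 22.8 ('d', array([   2.5,  -12.9, -164.6]))
```

View pics/w25z.png

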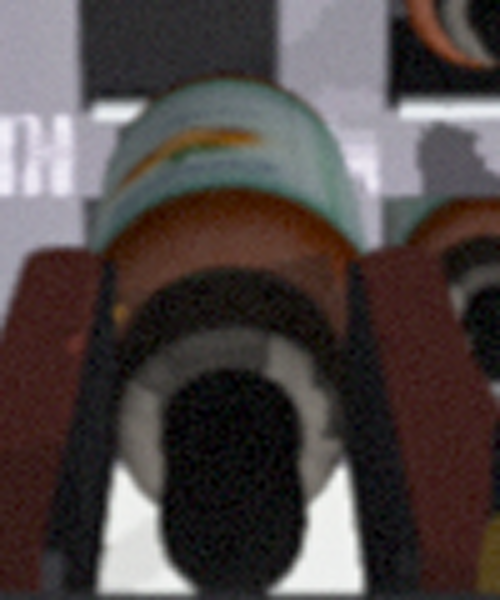

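```bash
python3 -m pendant '[[[1,2,-12,-10,0.005,0.04,0.007],[1,0,0.5,-25,0,0,0],[1,0,1,-25,0,0,0],[1,0,1,-15,0,0,0],[1,0,0,-5,0,0,0],[1,0,0,0,0,0,0]]]' 20; python3 -c "
from h import *
err([.509,.0990,.0891])"
```

```text
time: 40.2
ee_pos: [0.5087, 0.0923, 0.175]
eef_rot: [-0.063, 0.998, -0.001, -0.007]
ft_force: [-0.6, -0.1, -0.8]
finger_gap: 0.0229
t40.20 pos [508.7  92.3 175. ] rot [ 0.003 -0.014  0.013] F [-0.6 -0.1 -0.8] gap 22.9 ('d', array([  0.3,   6.7, -85.9]))
```

```bash
python3 -m pendant '[[[1,0,6.7,-8,0,0,0.013],[1,0,0.5,-10,0,0,0],[1,0,0,-5,0,0,0],[1,0,0,0,0,0,0]]]' 20; python3 - <<'E'
from h import *
err([.509,.0990,.0891])
im=snapshot('wrist');save(im,'pics/w26.png',(130,100,380,290),3)
E
```

```text
time: 40.53
ee_pos: [0.5097, 0.0984, 0.1533]
eef_rot: [-0.069, 0.998, -0.001, -0.005]
ft_force: [0.3, -0.4, -0.6]
finger_gap: 0.0229
t40.53 pos [509.7  98.4 153.3] rot [ 0.002 -0.009  0.002] F [ 0.3 -0.4 -0.6] gap 22.9 ('d', array([ -0.7,   0.6, -64.2]))
```

View pics/w26.png

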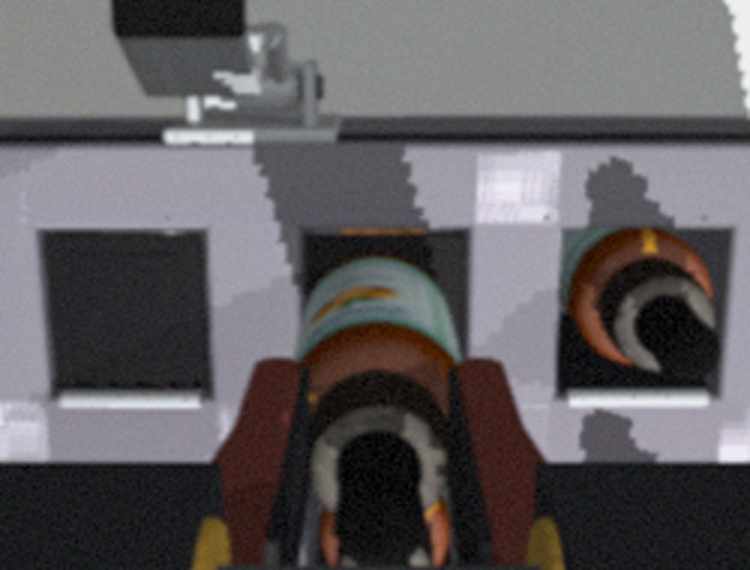

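```bash
python3 -m pendant '[[[1,-1.8,1.4,-3,0,0,0],[1,0,0,-8,0,0,0],[1,0,0,-8,0,0,0],[1,0,0,-4,0,0,0]]]' 20; python3 -c "
from h import *
err([.508,.0998,.0891])
"
```

```text
time: 40.92
ee_pos: [0.5091, 0.1004, 0.132]
eef_rot: [-0.069, 0.998, -0.001, -0.002]
ft_force: [-0.2, -0.5, -0.2]
finger_gap: 0.0232
t40.92 pos [509.1 100.4 132. ] rot [ 0.002 -0.004  0.001] F [-0.2 -0.5 -0.2] gap 23.2 ('d', array([ -1.1,  -0.6, -42.9]))
```

```bash
python3 -m pendant '[[[1,-1,-0.5,-8,0,0,0],[1,0,0,-8,0,0,0],[1,0,0,-8,0,0,0],[1,0,0,-5,0,0,0]]]' 20; python3 -c "
from h import *
err([.508,.0998,.0891])
"
```

```text
time: 41.25
ee_pos: [0.5075, 0.0999, 0.0994]
eef_rot: [-0.069, 0.998, -0.001, -0.002]
ft_force: [0.2, 0.4, -1.7]
finger_gap: 0.0226
t41.25 pos [507.5  99.9  99.4] rot [ 0.002 -0.005  0.001] F [ 0.2  0.4 -1.7] gap 22.6 ('d', array([  0.5,  -0.1, -10.3]))
```

```bash
python3 -m pendant '[[[1,0,0,-6,0,0,0],[1,0,0,-4,0,0,0],[1,0,0,-3,0,0,0],[1,0,0,-2,0,0,0]]]' 20; python3 -c "
from h import *
err([.508,.0998,.0891])
"
```

```text
time: 41.58
ee_pos: [0.5097, 0.0998, 0.0885]
eef_rot: [-0.069, 0.998, -0.001, 0.001]
ft_force: [-3.3, 0.3, 5.5]
finger_gap: 0.0231
t41.58 pos [509.7  99.8  88.5] rot [0.002 0.003 0.001] F [-3.3  0.3  5.5] gap 23.1 ('d', array([-1.7, -0. ,  0.6]))
```

```bash
python3 -m pendant '[[[0.5,0,0,0,0,0,0],[0.5,0,0,0,0,0,0],[0.5,0,0,0,0,0,0],[0.5,0,0,12,0,0,0],[0.5,0,0,25,0,0,0],[0.5,0,0,30,0,0,0],[0.5,0,0,35,0,0,0],[0.5,-2,-8,40,0,0,0],[0.5,-2,-8,40,0,0,0],[0.5,-2,-8,40,0,0,0],[0.5,-2,-8,20,0,0,0],[0.5,0,0,0,0,0,0]]]' 20; python3 -c "
from h import *
err()
im=snapshot('scene');save(im,'pics/s27.png',(110,60,290,220),4)
im=snapshot('wrist');save(im,'pics/w27.png',s=1.5)
"
```

```text
time: 42.58
ee_pos: [0.4954, 0.0666, 0.341]
eef_rot: [-0.07, 0.998, -0.001, -0.002]
ft_force: [0.9, 0.8, 1.4]
finger_gap: 0.0441
t42.58 pos [495.4  66.6 341. ] rot [ 0.003 -0.003 -0.   ] F [0.9 0.8 1.4] gap 44.1
```

View pics/s27.png

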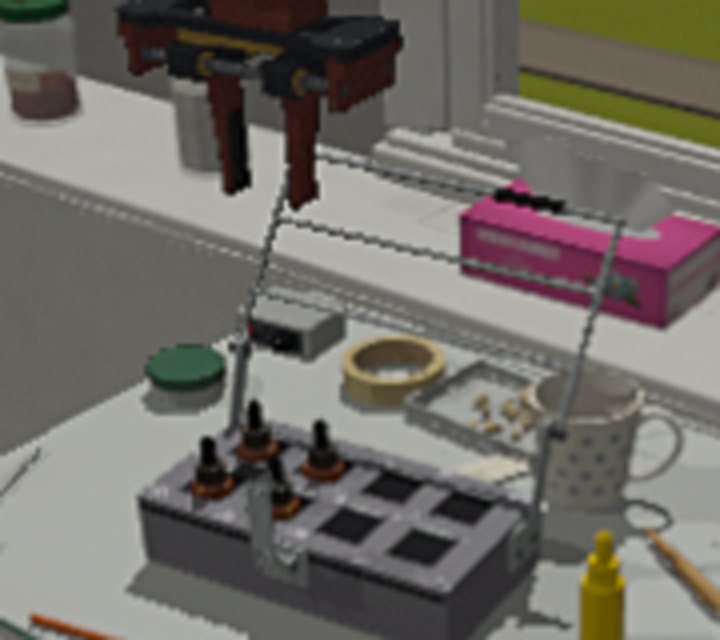

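View pics/w27.png

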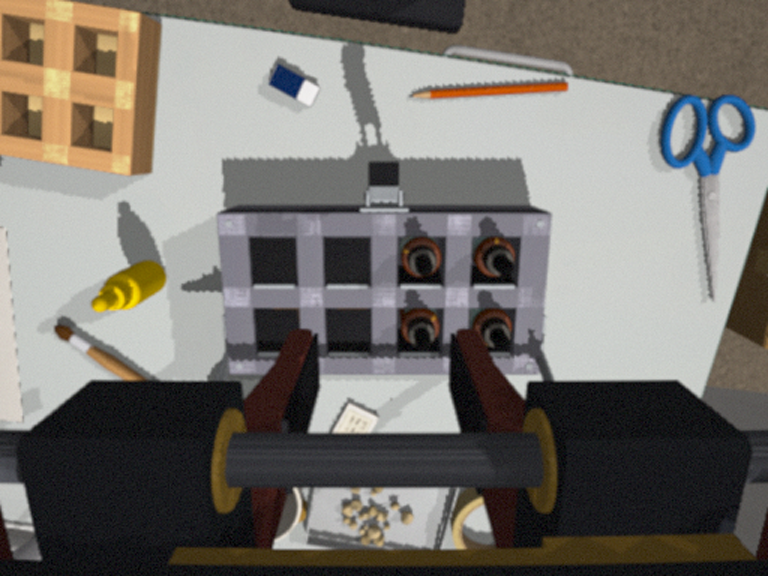

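```bash
python3 - <<'E'
from h import *
o,d=ray("scene",242.3,110.2); n=CR@[0,1]; CT=np.array([.548,.073])
s=((CT+n*-.070-o[:2])@n)/(d[:2]@n); P=o+s*d; c=CR.T@(P[:2]-CT); print(P,c,np.pi-np.arctan2(P[2]-.115,c[0]-.08),np.hypot(P[2]-.115,c[0]-.08))
E
python3 -m pendant '[[[0.5,10,-2,5,0,0,-0.1],[0.5,18,-3,2,0,0,-0.12],[0.5,18,-3,0,0,0,-0.12],[0.5,18,-3,0,0,0,-0.12],[0.5,18,-3,0,0,0,-0.12],[0.5,18,-3,0,0,0,-0.12],[0.5,18,-3,0,0,0,-0.12],[0.5,18,-3,0,0,0,-0.12],[0.5,18,-3,0,0,0,-0.12],[0.5,18,-3,0,0,0,-0.12],[0.5,18,-3,0,0,0,-0.12],[0.5,18,-3,0,0,0,-0.12],[0.5,18,-3,0,0,0,-0.12],[0.5,10,-2,0,0,0,-0.1],[0.5,5,0,0,0,0,0],[0.5,0,0,0,0,0,0]]]' 12; python3 - <<'E'
from h import *
err([.736,.028,.262],yaw=CY)
c=cam('wrist');im=snapshot('wrist');save(im,'pics/w28.png',s=1.5)
E
```

```text
[0.73694014 0.02875142 0.25001689] [ 0.18098705 -0.07      ] 2.212989693278159 0.1686058906867932
time: 44.02
ee_pos: [0.7431, 0.0354, 0.2869]
eef_rot: [0.707, 0.707, -0.005, -0.037]
ft_force: [0.9, -0.5, -0.8]
finger_gap: 0.044
t44.02 pos [743.1  35.4 286.9] rot [-0.042 -0.062  0.139] F [ 0.9 -0.5 -0.8] gap 44.0 ('d', array([ -7.1,  -7.4, -24.9]))
```

View pics/w28.png

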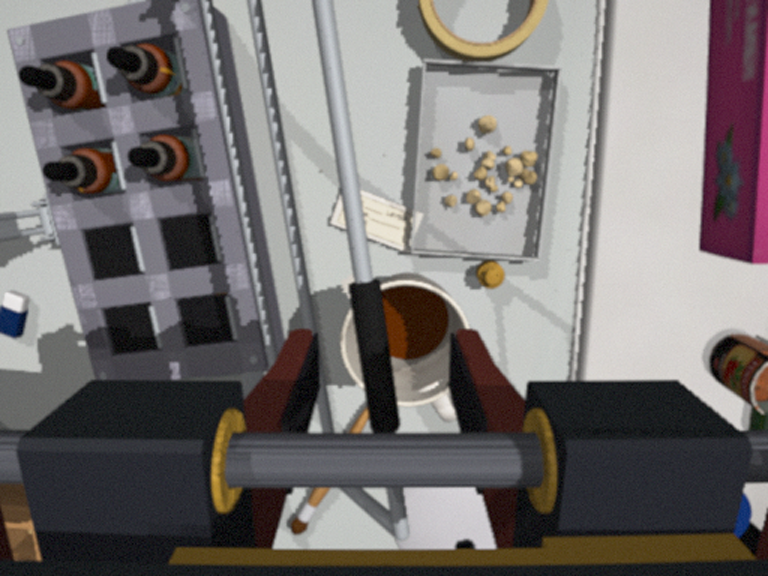

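```bash
python3 -m pendant '[[[0.5,-3,-3,0,-0.02,-0.03,0.07],[0.5,-3,-3,0,-0.02,-0.03,0.07],[0.5,0,0,0,0,0,0]]]' 12; python3 - <<'E'
from h import *
err([.737,.0288,.252],yaw=CY)
c=cam('wrist');im=snapshot('wrist');save(im,'pics/w29.png',s=1.5);print(1.5*proj('wrist',[.737,.0288,.25],c))
E
```

```text
time: 44.32
ee_pos: [0.7357, 0.0304, 0.2774]
eef_rot: [0.653, 0.758, -0.005, -0.005]
ft_force: [1.0, -0.4, -0.6]
finger_gap: 0.0437
t44.32 pos [735.7  30.4 277.4] rot [ 0.001 -0.014 -0.01 ] F [ 1.  -0.4 -0.6] gap 43.7 ('d', array([  1.3,  -1.6, -25.4]))
[389.31655969 351.6778102 ]
```

View pics/w29.png

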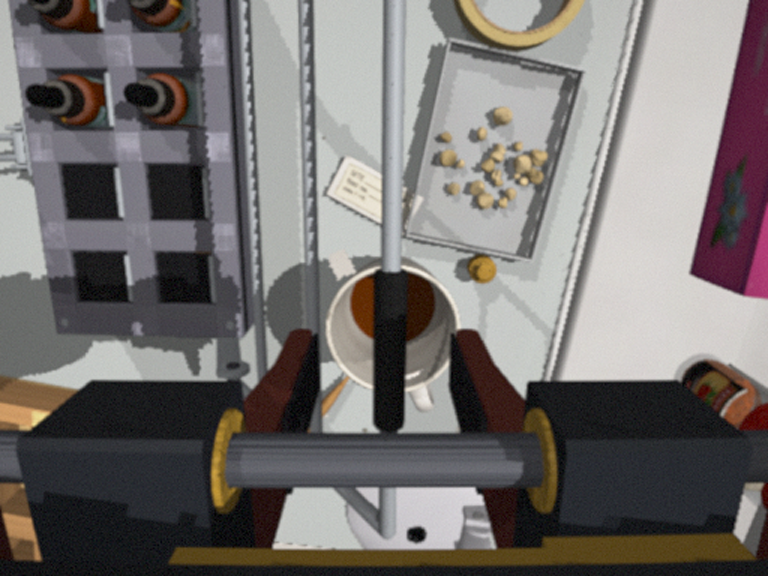

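```bash
python3 -m pendant '[[[0.5,1,-1,-14,0,-0.014,0],[0.5,0.5,0,-8,0,0,0],[0.5,0,0,-3,0,0,0],[1,0,0,0,0,0,0],[1,0,0,0,0,0,0],[1,0,0,0,0,0,0],[1,0,0,0,0,0,0],[1,0,0,0,0,0,0],[1,0,0,0,0,0,0]]]' 12; python3 - <<'E'
from h import *
err([.737,.0288,.252],yaw=CY)
E
```

```text
time: 45.12
ee_pos: [0.7367, 0.0311, 0.2518]
eef_rot: [0.657, 0.754, -0.0, -0.003]
ft_force: [1.9, 0.2, -1.2]
finger_gap: 0.0116
t45.12 pos [736.7  31.1 251.8] rot [-0.004 -0.005  0.001] F [ 1.9  0.2 -1.2] gap 11.6 ('d', array([ 0.3, -2.3,  0.2]))
```

```bash
python3 -m pendant '[[[1,-18,-2.5,12,0,0,0],[1,-20,-2.8,9.5,0,0,0],[1,-20.5,-2.9,6.5,0,0,0],[1,-21,-3,3.5,0,0,0]]]' 12; python3 - <<'E'
from h import *
err(None,yaw=CY)
p=monitor.get_state()["ee_pos"];c=CR.T@(p[:2]-[.5475,.0723]);print(c, np.arctan2(p[2]-.117,.08-c[0]),np.hypot(p[2]-.117,.08-c[0]))
E
```

```text
time: 45.45
ee_pos: [0.6616, 0.0208, 0.2827]
eef_rot: [0.656, 0.755, 0.004, 0.001]
ft_force: [3.4, -0.3, 0.5]
finger_gap: 0.0116
t45.45 pos [661.6  20.8 282.7] rot [-0.005  0.007 -0.001] F [ 3.4 -0.3  0.5] gap 11.6 
[ 0.10588107 -0.06678949] 1.7257097737869813 0.1677380159311549
```

```bash
python3 -m pendant '[[[1,-21,-3,2,0,0,0],[1,-21.5,-3,-1,0,0,0],[1,-21.5,-3,-4,0,0,0],[1,-20.5,-2.9,-6.5,0,0,0],[1,-19.5,-2.8,-9,0,0,0]]]' 12; cat > k.py <<'E'
from h import *
err(None,yaw=CY)
p=monitor.get_state()["ee_pos"];c=CR.T@(p[:2]-[.5475,.0723]);print(c, np.arctan2(p[2]-.117,.08-c[0]),np.hypot(p[2]-.117,.08-c[0]))
E
python3 k.py
```

```text
time: 45.87
ee_pos: [0.5561, 0.0061, 0.2674]
eef_rot: [0.656, 0.755, 0.009, 0.006]
ft_force: [5.6, 0.3, -6.2]
finger_gap: 0.0117
t45.87 pos [556.1   6.1 267.4] rot [-0.006  0.021 -0.001] F [ 5.6  0.3 -6.2] gap 11.7 
[-0.00064401 -0.06674427] 1.0785085142388446 0.17062342133575156
```

```bash
python3 -m pendant '[[[1,-16,-2.2,-13,0,-0.01,0],[1,-15.5,-2.2,-13,0,0,0],[1,-14,-2,-14.5,0,0,0],[1,-12,-1.7,-16,0,0,0]]]' 12; python3 k.py
```

```text
time: 46.2
ee_pos: [0.4978, -0.002, 0.2144]
eef_rot: [0.656, 0.755, 0.018, 0.016]
ft_force: [5.5, 0.9, -1.5]
finger_gap: 0.0114
t46.20 pos [497.8  -2.  214.4] rot [-0.007  0.047 -0.001] F [ 5.5  0.9 -1.5] gap 11.4 
[-0.05954298 -0.06669635] 0.6091818974817135 0.17015020580413331
```

```bash
python3 -m pendant '[[[1,-9.5,-1.3,-18,0,0.02,0],[1,-7.5,-1,-18.5,0,0.02,0],[1,-5.5,-0.8,-19,0,0.01,0]]]' 12; python3 k.py; python3 -c "
from h import *
im=snapshot('scene');save(im,'pics/s30.png',(110,100,290,240),4)"
```

```text
time: 46.45
ee_pos: [0.475, -0.0051, 0.1612]
eef_rot: [0.656, 0.755, 0.005, 0.001]
ft_force: [4.7, 1.3, -0.4]
finger_gap: 0.0117
t46.45 pos [475.   -5.1 161.2] rot [-0.007  0.008 -0.001] F [ 4.7  1.3 -0.4] gap 11.7 
[-0.08254639 -0.06664797] 0.2657266599366424 0.16845897410849808
```

View pics/s30.png

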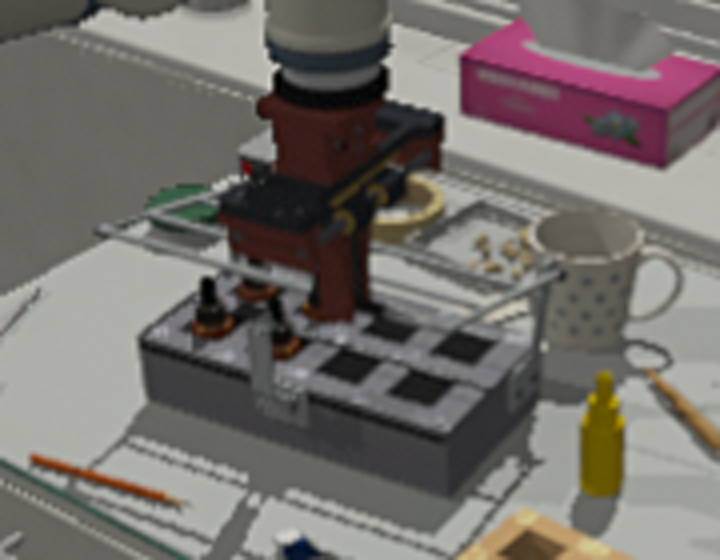

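```bash
python3 -m pendant '[[[1,-2,-0.3,-13,0,0,0],[1,-1.5,-0.2,-11,0,0,0],[1,-0.5,0,-6,0,0,0]]]' 40; python3 k.py
```

```text
time: 46.75
ee_pos: [0.4708, -0.0057, 0.1292]
eef_rot: [0.656, 0.755, 0.006, 0.001]
ft_force: [-2.0, 0.2, 5.2]
finger_gap: 0.0111
t46.75 pos [470.8  -5.7 129.2] rot [-0.007  0.009 -0.001] F [-2.   0.2  5.2] gap 11.1 
[-0.08680795 -0.06660246] 0.07286008152105056 0.16725168981215668
```

```bash
python3 -m pendant '[[[1,0,0,-5,0,0,0],[1,0,0,-5,0,0,0],[1,0,0,-5,0,0,0]]]' 40; python3 k.py
```

```text
time: 47.0
ee_pos: [0.4708, -0.0058, 0.1208]
eef_rot: [0.656, 0.755, 0.007, 0.003]
ft_force: [-19.2, 1.0, 43.1]
finger_gap: 0.011
t47.00 pos [470.8  -5.8 120.8] rot [-0.006  0.013 -0.001] F [-19.2   1.   43.1] gap 11.0 
[-0.08680887 -0.06669291] 0.02260882047713036 0.1668515103363353
```

```bash
python3 -m pendant '[[[1,0,0,1,0,0,0]]]' 40; python3 k.py; python3 -c "
from h import *
im=snapshot('scene');save(im,'pics/s31.png',(120,140,270,240),5)
im=snapshot('wrist');save(im,'pics/w31.png',s=1.5)"
```

```text
time: 47.08
ee_pos: [0.4705, -0.0057, 0.1233]
eef_rot: [0.656, 0.755, 0.007, 0.003]
ft_force: [1.0, 0.3, -12.6]
finger_gap: 0.0112
t47.08 pos [470.5  -5.7 123.3] rot [-0.006  0.013 -0.001] F [  1.    0.3 -12.6] gap 11.2 
[-0.08703666 -0.06659048] 0.03752233132267212 0.1671543194545532
```

View pics/s31.png

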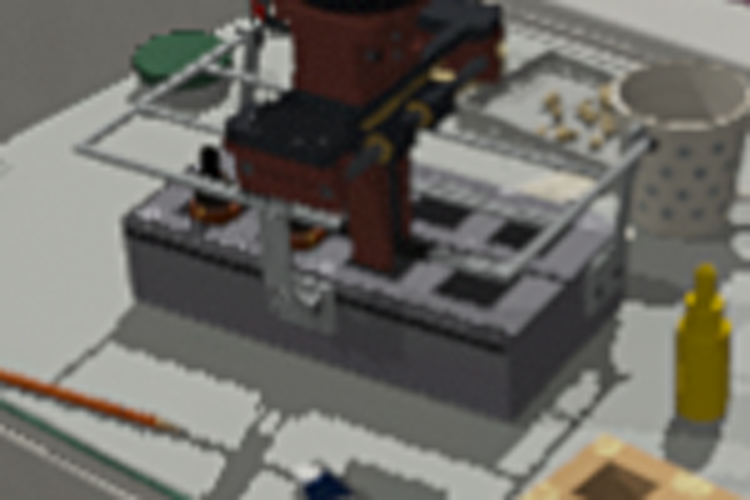

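View pics/w31.png

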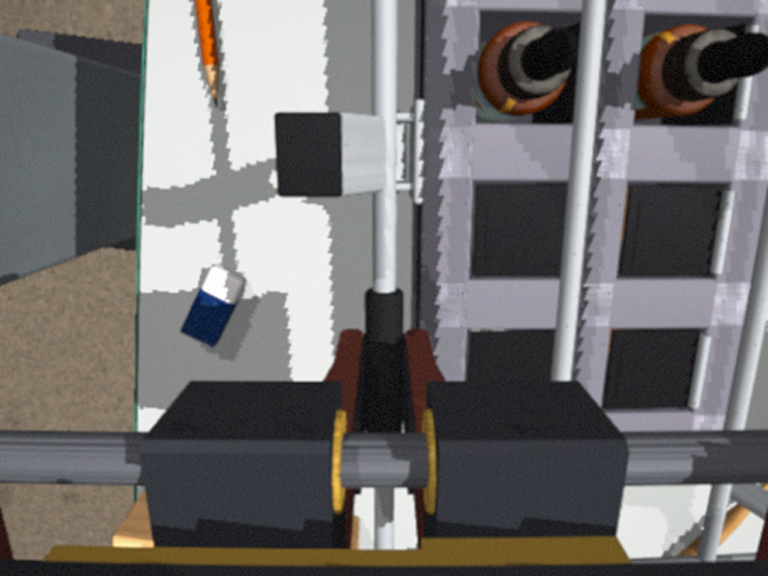

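```bash
python3 -m pendant '[[[0.5,0,0,0,0,0,0],[0.5,0,0,0,0,0,0],[0.5,0,0,0,0,0,0],[0.5,0,0,0,0,0,0]]]' 12; python3 k.py;  python3 -m pendant '[[[0.5,0,0,15,0,0,0],[0.5,0,0,25,0,0,0],[0.5,0,-5,35,0,0,0],[0.5,-5,-25,30,0,0,0],[0.5,-5,-30,20,0,0,0],[0.5,-5,-30,0,0,0,0],[0.5,-5,-30,0,0,0,0],[0.5,0,0,0,0,0,0],[0.5,0,0,0,0,0,0]]]' 12; python3 -c "
from h import *
err()
im=snapshot('scene');np.save('pics/s32.npy',im);save(im,'pics/s32.png',(120,140,270,240),5)
im=snapshot('wrist');save(im,'pics/w32.png',s=1.5)
im=snapshot('top');np.save('pics/t32.npy',im);save(im,'pics/t32.png',(130,150,270,270),5)"
```

```text
time: 47.52
ee_pos: [0.471, -0.0059, 0.1203]
eef_rot: [0.656, 0.755, 0.006, 0.002]
ft_force: [0.0, -0.7, 0.5]
finger_gap: 0.0342
t47.52 pos [471.   -5.9 120.3] rot [-0.006  0.012 -0.001] F [ 0.  -0.7  0.5] gap 34.2 
[-0.08664063 -0.06683782] 0.01963166469687671 0.16667274764342382
time: 48.27
ee_pos: [0.4484, -0.1301, 0.2478]
eef_rot: [0.655, 0.756, 0.004, 0.002]
ft_force: [-0.3, 0.0, -1.0]
finger_gap: 0.0438
t48.27 pos [ 448.4 -130.1  247.8] rot [-0.009  0.003  1.567] F [-0.3  0.  -1. ] gap 43.8
```

View pics/s32.png

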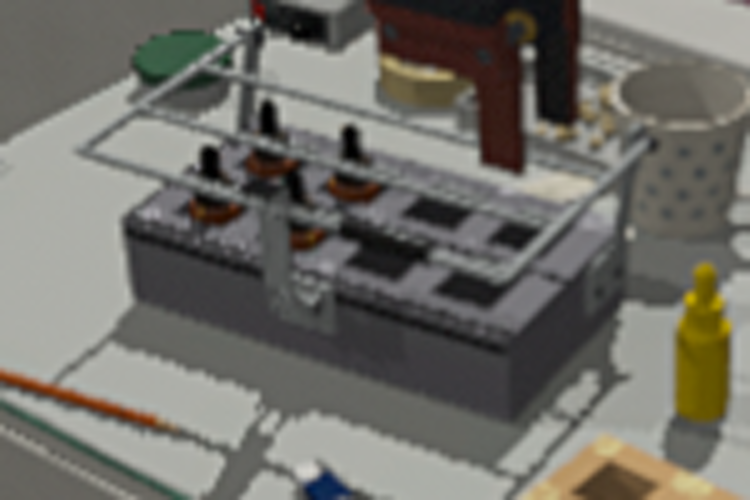

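View pics/t32.png

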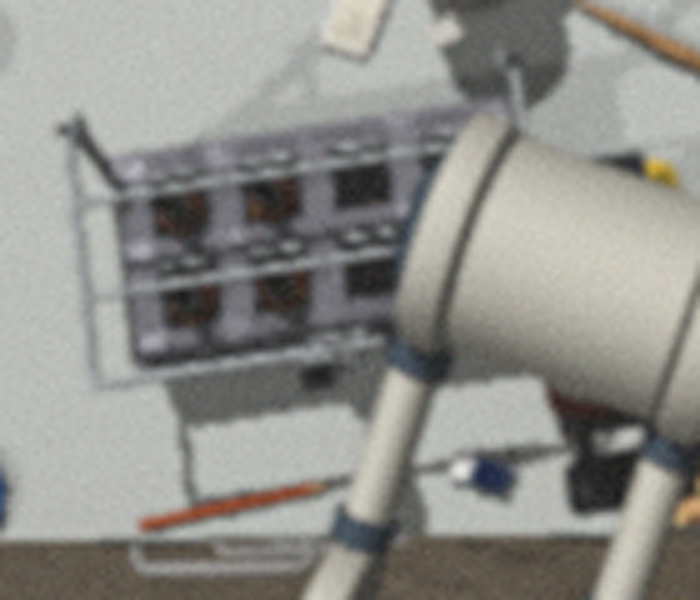

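View pics/w32.png

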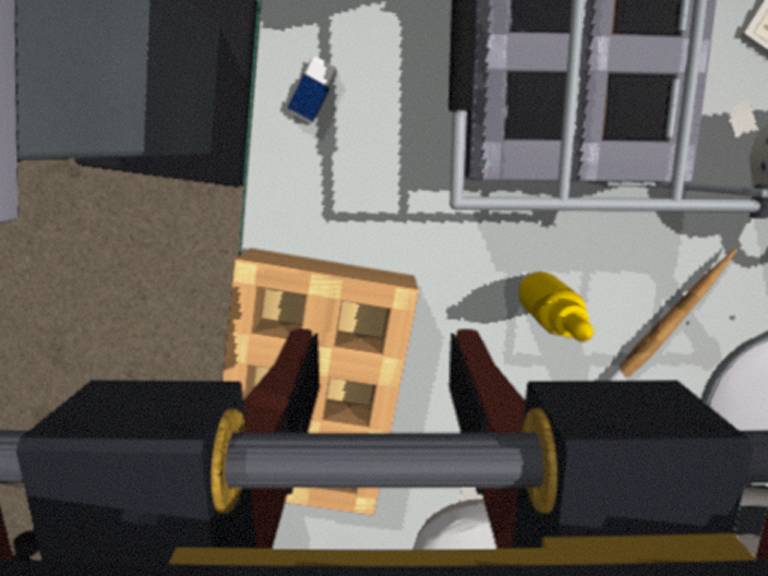

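```bash
python3 - <<'E'
from h import *
CT=np.array([.548,.073])
im=np.load('pics/s32.npy').copy()
big=cv2.resize(im[130:250,120:280],None,fx=5,fy=5,interpolation=cv2.INTER_CUBIC)
for a,col in((0,(0,255,0)),(.04,(255,0,0)),(.1,(0,0,255))):
    r=.168; L=[]
    for y in(-.147,.147):
        q=CR@[.08-r*np.cos(a),y]+CT; L.append(proj("scene",[*q,.115+r*np.sin(a)]))
    print(a,np.round(L,1)); 
    for l in L: cv2.drawMarker(big,tuple(int(v) for v in((l-[120,130])*5+2)),col,cv2.MARKER_CROSS,14,1)
cv2.imwrite('pics/s33.png',big[:,:,::-1])
E
```

```text
0 [[220.6 196.1]
 [135.4 170.1]]
0.04 [[220.6 194. ]
 [135.1 168.2]]
0.1 [[220.6 190.7]
 [134.8 165.1]]
```

View pics/s33.png

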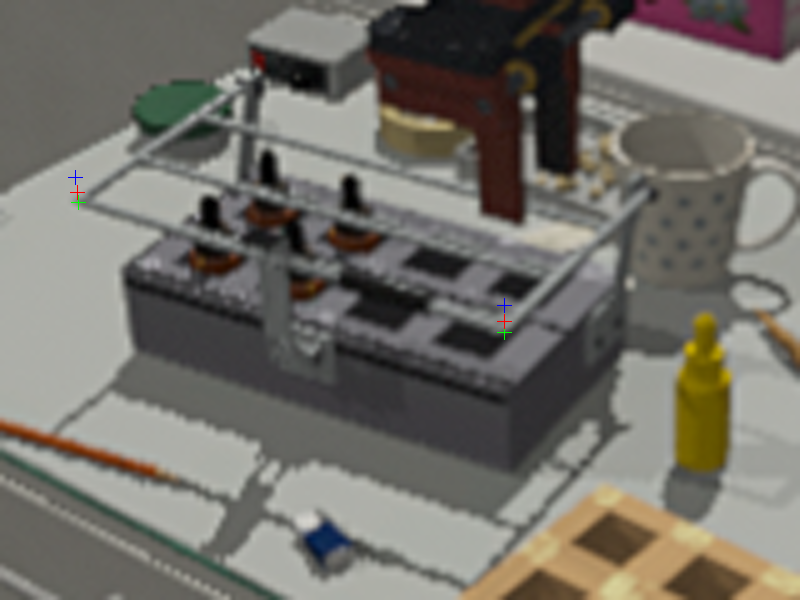

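```bash
python3 -m pendant '[[[1,5,20,0,0,0,0],[1,5,25,0,0,0,0],[1,5,25,-10,0,0,0],[1,3,25,-15,0,0,0],[1,0,10,-10,0,0,0],[1,0,0,0,0,0,0],[1,0,0,0,0,0,0]]]' 12; python3 -c "
from h import *
err()
im=snapshot('wrist');save(im,'pics/w34.png',s=1.5);save(im,'pics/w34z.png',(150,20,350,170),4)"
```

```text
time: 49.0
ee_pos: [0.4664, -0.0114, 0.2084]
eef_rot: [0.65, 0.76, 0.003, -0.001]
ft_force: [1.1, -0.0, 0.7]
finger_gap: 0.0016
t49.00 pos [466.4 -11.4 208.4] rot [-0.008 -0.003  1.554] F [ 1.1 -0.   0.7] gap 1.6
```

View pics/w34z.png

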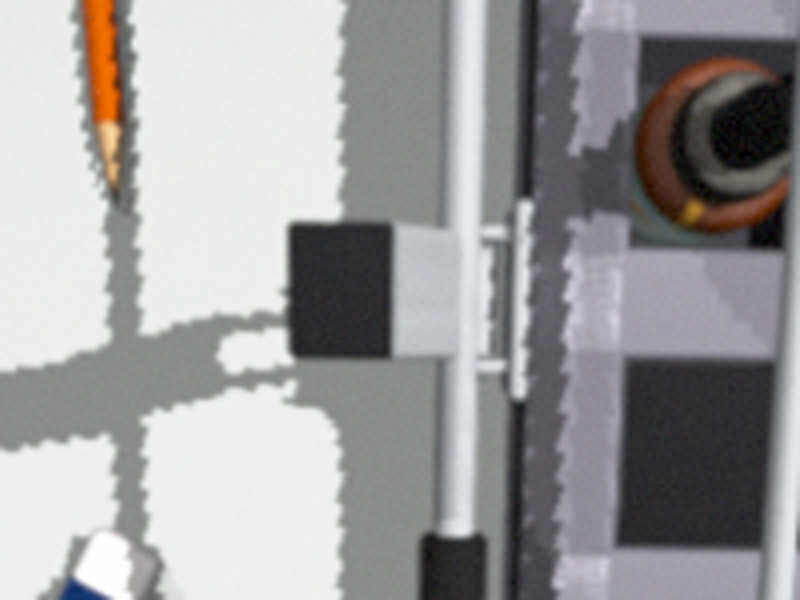

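```bash
python3 -m pendant '[[[1,4,2,-15,0,0,0],[1,0,0,-20,0,0,0],[1,0,0,-15,0,0,0],[1,0,0,-6,0,0,0],[1,0,0,0,0,0,0]]]' 12; python3 k.py
```

```text
time: 49.47
ee_pos: [0.4721, -0.0119, 0.1552]
eef_rot: [0.651, 0.759, 0.005, 0.002]
ft_force: [0.7, -0.7, 0.4]
finger_gap: 0.0006
t49.47 pos [472.1 -11.9 155.2] rot [-0.005  0.01  -0.015] F [ 0.7 -0.7  0.4] gap 0.6 
[-0.08636846 -0.07291398] 0.22578562617176903 0.17070110692918736
```

```bash
python3 -m pendant '[[[1,-1,0,-6,0,0,0],[1,0,0,-4,0,0,0],[1,0,0,-3,0,0,0],[1,0,0,-3,0,0,0]]]' 12; python3 k.py
```

```text
time: 49.8
ee_pos: [0.4724, -0.0134, 0.1419]
eef_rot: [0.651, 0.759, 0.006, 0.004]
ft_force: [0.3, -0.4, -0.2]
finger_gap: 0.0005
t49.80 pos [472.4 -13.4 141.9] rot [-0.004  0.015 -0.013] F [ 0.3 -0.4 -0.2] gap 0.5 
[-0.08629045 -0.07441487] 0.1488925373236045 0.16815087735291434
```

```bash
python3 -m pendant '[[[1,0,0,-3,0,0,0],[1,0,0,-3,0,0,0]]]' 12; python3 k.py
```

```text
time: 49.97
ee_pos: [0.4729, -0.0136, 0.1377]
eef_rot: [0.651, 0.759, 0.007, 0.005]
ft_force: [-8.6, 1.0, 20.9]
finger_gap: 0.0003
t49.97 pos [472.9 -13.6 137.7] rot [-0.004  0.017 -0.013] F [-8.6  1.  20.9] gap 0.3 
[-0.08582473 -0.07468342] 0.12412271009193 0.1671103695712609
```

```bash
python3 -m pendant '[[[1,0,0,10,0,0,0],[1,0,0,25,0,0,0],[1,0,-5,35,0,0,0],[1,-5,-25,30,0,0,0],[1,-5,-30,30,0,0,0],[1,-5,-30,20,0,0,0],[1,-5,-30,0,0,0,0],[1,0,0,0,0,0,0],[1,0,0,0,0,0,0],[1,0,0,0,0,0,0]]]' 12; python3 -c "
from h import *
err()
im=snapshot('scene');save(im,'pics/s35.png',(120,140,270,240),5);np.save('pics/s35.npy',im)
a=np.load('pics/s32.npy').astype(int)[150:210,130:225];b=im.astype(int)[150:210,130:225];print(abs(a-b).mean())
im=snapshot('top');save(im,'pics/t35.png',(130,150,420,270),2.7)"
```

```text
time: 50.8
ee_pos: [0.4499, -0.1363, 0.2975]
eef_rot: [0.65, 0.76, 0.007, 0.008]
ft_force: [0.2, 0.3, -0.4]
finger_gap: 0.0007
t50.80 pos [ 449.9 -136.3  297.5] rot [-0.016  0.016  1.554] F [ 0.2  0.3 -0.4] gap 0.7 
5.348187134502924
```

View pics/s35.png

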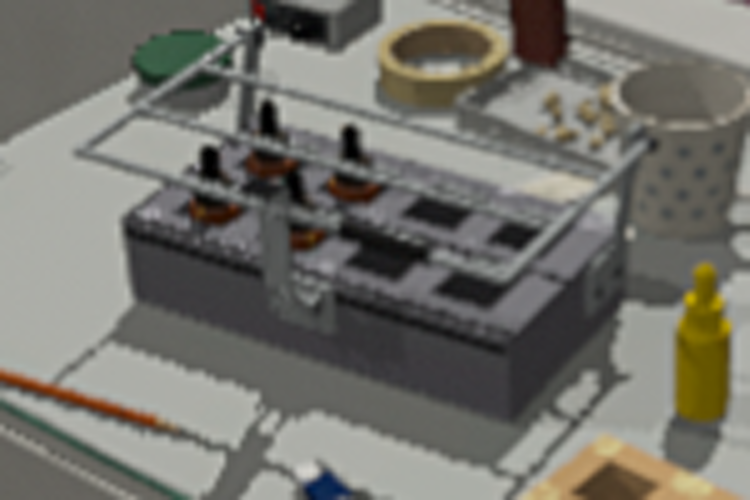

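View pics/t35.png

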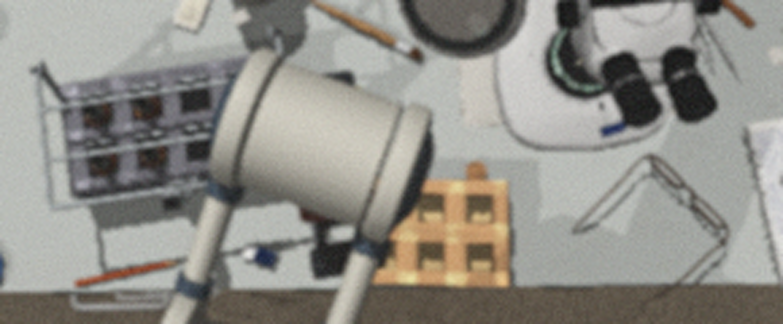

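```bash
python3 -c "
from h import *
im=snapshot('top');save(im,'pics/t36.png',(250,190,340,270),7)
im=snapshot('scene');save(im,'pics/s36.png',(200,170,360,290),4.5)"
```

```text
(no output)
```

View pics/t36.png

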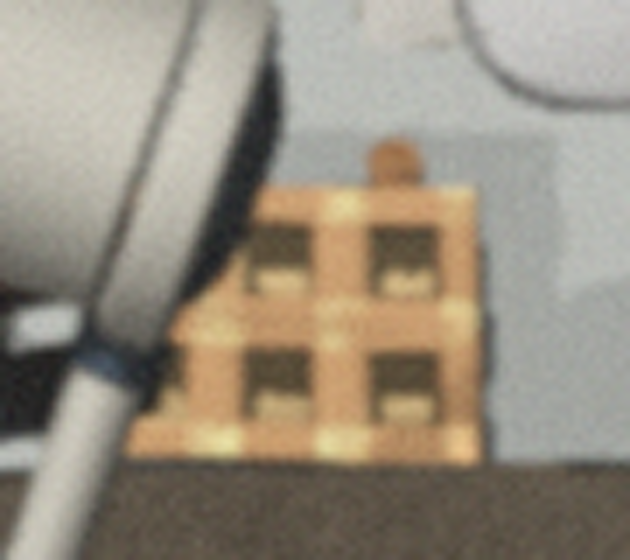

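View pics/s36.png

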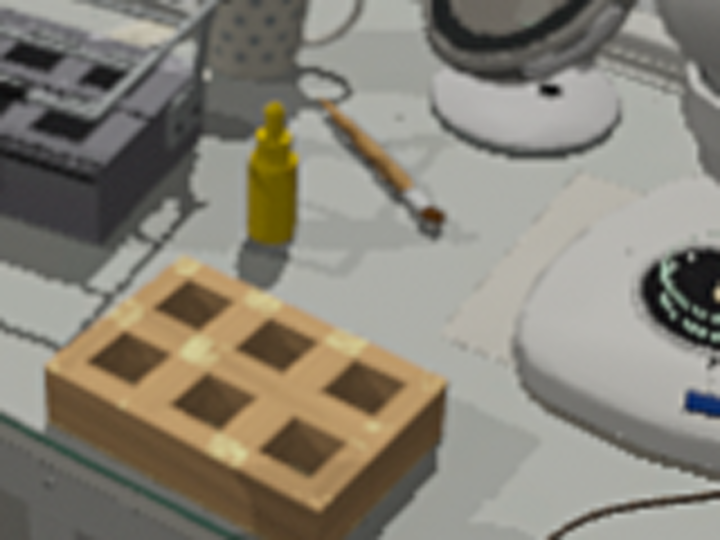

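```bash
python3 -c "
from h import *
err(); print(job.finish_job())"
```

```text
t51.00 pos [ 449.9 -135.3  296.7] rot [-0.016  0.015  1.552] F [-0.7 -0.8 -0.1] gap 0.4 
the job is handed in; nothing more can be done
None
```

The job is done and handed in at 51 s of the 208 s allowed. All four amber bottles are in the carrier and the keeper is closed under the catch.

- **Keeper opened:** I swung it back by its sleeve to about 2.2 rad.
- **Feeling for free wells:** wells 00 and 01 were blocked at shutter level, and wells 02, 03, 12 and 13 were free. I did not need to probe 10 and 11.
- **Packing:** each bottle went down until I felt the well floor, about 5 N at the predicted height. One bottle stands in each of the four free wells.
- **Keeper closed:** I swung it over the bottles and pressed until it snapped. That press peaked at about 43 N on the wrist, against the keeper's end stop. This is well above the 4 to 10 N the catch needs, but under the 120 N wrist limit. I had no reading of the force on the bottles themselves.

**Last checks:**
- Pressing the sleeve again met a hard stop with its top at about 121 mm, which matches a keeper angle of 0.
- The wrist picture shows the catch overlapping the bar, and the bar resisted a small lift with 12.6 N. The frame corners in the scene picture put the angle at about 0 to 0.02 rad.
- The four bottles look upright.
- The eraser and spectacles look unmoved by eye; I did not measure them.
- The arm was clear of everything.

The rack was knocked about 4 to 5 cm towards the front edge of the table, after the bottles were out. It still stands fully on the table.

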